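# Unlock the drain strainer and show its underside to the inspection camera

## Robot

A 6-joint arm with a two-finger parallel gripper is mounted at the origin on the work surface. World frame = base frame: x ahead of the robot, y to its left, z up, the work surface at z = 0. Lengths are in mm, angles in rad, forces in N, time in s.
With the tool pointing down it reaches from about 350 to 775 mm from the base axis. Payload 7.3 kg.
Tool frame: the origin (TCP) lies at the centre of the arm's flange, where the gripper is bolted on; the fingertips stand 178 mm ahead of it and the grasp point (between the pads) lies 159 mm ahead of it; z points along the fingers, y is the direction in which the jaws open and shut (so a half turn about z gives the same grasp; the last joint's range is limited). The gripper opens to 92 mm and grips with 3 to 60 N. Pads are 19 mm wide; open, the fingers measure 130 mm over their backs; the gripper's body (75 mm by 190 mm) begins 47 mm behind the grasp point.
Start: joints at [-1.332, 0.342, 1.524, -0, 1.275, -0.146], TCP at [197.091, -486.604, 404.741] pointing down, gripper open.
Joint ranges: [-2.53, 2.53], [-0.77, 2.02], [0.04, 2.7], [-1, 4.14], [0.28, 2.66], [-3.11, 3.11]. Speed limits (rad/s): [2.57, 2.57, 3.14, 3.14, 3.14, 3.14].

## Interface

Orientations are given as [roll, pitch, yaw] about the fixed x, y, z axes, in that order (R = Rz(yaw) Ry(pitch) Rx(roll)).
In Python, from plant import status, viewer, ticket gives the robot as it stands.
- The arm moves only by the tool play_rows, never from a script. Its argument "commands" is a list of rows, each an object with "offset": the shift along the tool's x, y, z in m, a list of three; "twist": the turn about the tool's z in degrees. A call has 1 to 5 rows; each row shifts and turns the commanded pose from where the row before left it, along the tool's axes as they then stand; what a row does not reach is not made up. A row lasts 1/10 s, in which the tool goes at most 50 mm and 8.59 degrees, less where a joint would pass 70% of its speed; a pose out of reach is approached as far as the arm can. A call with a gripper value outside its range is refused whole. "jaw" is the closure in counts, from 0 (fully open) to 255 (shut), set as the call begins (left out, the last holds). The fingers move at their own pace and stop on an object; the grip force is fixed at half the most. Time passes only in rows, so rows that do not move let the fingers close. It gives the time, the measured TCP pose, the force and the opening at its end, in the units of the state.
- status.get_obs(): the state, without advancing time (a new reading comes with each control period).
- viewer.capture(name): name is "side" or "top"; returns the picture (420x560x3 uint8, red, green, blue); there is no depth.
- viewer.camera_params(name): a dict with "fov_y" (degrees; the focal length in pixels is half the picture's height over the tangent of half this angle, whatever the lens; pixels are square), "cx", "cy" (the principal point, pixels), "rvec" (rotation vector, rad) and "tvec" (3), from world to camera coordinates, as OpenCV has them. Camera axes: x right, y down, z forward; pixel columns grow to the right and rows downward; lengths in mm; the calibration is good to about 2 mm. A picture is of the moment at which its call begins. camera_params takes no time and is no camera call.
- ticket.close_job(): hands the job in, once; it reports no verdict.
The state is a dict: "time": time; "joint_positions": joint angles; "dq": joint speeds; "tau": joint torques, N m; "tool_pos": TCP position; "tcp_rot": TCP orientation; "contact_force": force on the tool from outside, world axes, zero at the start; "moment": the same for the moment, N m; "grip_width": finger opening in mm.
Only numpy, scipy, OpenCV 4.12 (cv2) and the standard library are available. Lean on these libraries where they do the work, as an engineer would, in place of code of your own. Each camera call takes 0.05 s, during which the arm holds its last target.

## Task

Take the square-tipped key from the white tool block, set it in the square recess of the drain's lock and turn the lock counter-clockwise to its stop, then stand the key back upright in a hole of the block. Then lift the strainer out by its tab and hold it in the air in front of the inspection camera, on the lens's line of sight, its perforated underside squarely facing the lens and 12 cm from the glass. Finish still holding it there, motionless, and leave the other things on the counter where they are.

Things in the scene. Friction and masses are not known exactly. Their poses are not given: they have to be found in the camera images.
- drain: fixed stainless drain station, a box 130 (x) x 210 (y) x 60 mm high, moved and turned from start to start; origin at the centre of its underside. In its top is a round well (81 mm across) centred at its own (0, +42 mm), where the strainer hangs, and at (0, -42 mm) the brass lock stands.
- lock (a joint): angle of the brass swing lock (rad) about its vertical axis: 0 = its bar points along the drain's +y and lies 2 mm above the strainer's flange, so that the strainer cannot come out; grows counter-clockwise seen from above, up to a stop at 1.45. It stays where it is left (light friction, 0.06 N m) and starts between 0 and 0.2.
- lock_mouth (a point): centre of the mouth of the lock's square recess, 82 mm above the counter. The lock is a brass block 40 x 40 x 18 mm; the recess goes vertically down its middle, 16.5 x 16.5 mm, 18 mm deep, its rim chamfered by 3 mm, sides parallel to the block's; the key's tip has about 0.2 rad of play in it. The point turns with the lock: its y axis points along the bar (16 mm wide, 6 mm thick, its end 52 mm from the axis, its top 9 mm below the mouth), z up.
- strainer: steel strainer, loose, hanging in the well by its flange. Origin at the centre of its perforated round underside, z up through the part. Basket 76 mm across, z 0 to 40 mm; flange 92 mm across, z 40 to 45 mm; on top an upright flat lifting tab, 12 mm thick along x, 32 mm wide along y, from z 45 to 87 mm. About 0.16 kg (varies).
- tab (a point): middle of the strainer's lifting tab, on the strainer's axis, 70 mm above its underside; axes as the strainer.
- block: fixed white plastic tool block, 150 (x) x 60 (y) x 50 mm high, on one side of the drain (left or right); origin at the centre of its underside.
- block_hole0 (a point): mouth of the hole at the block's x = -45 mm: square, 20 x 20 mm, 42 mm deep, 50 mm above the counter.
- block_hole1 (a point): mouth of the hole at the block's x = +45 mm, the same.
- key: square-tipped service key, loose, standing upright in one of the two holes, its collar resting on the block. Origin at the centre of the tip's end face, z up along the key. Square steel shank and tip 14 x 14 mm, z 0 to 35 mm; square steel collar 30 x 30 mm, z 35 to 41 mm; square wooden handle 22 x 22 mm, z 41 to 103 mm; all with sides along its x and y. 0.12 kg. In the block its origin is 15 mm above the counter.
- pick: bystander in the block's other hole: a tool with a round, bulging dark wooden handle (28 mm thick, top 109 mm above the counter).
- camera: fixed stand of the inspection camera, on the side of the drain where the block is not; origin on the counter. Its steel foot spans x 5 to 105 mm, y -45 to 45 mm from it; the camera box and lens stand on it, highest point about 105 mm.
- lens: the camera's head, black box 52 mm wide with a round lens 40 mm across. Origin at the centre of the lens's glass, 90 mm above the counter; its z axis is the line of sight, pointing out of the lens, 35 degrees off the vertical, leaning towards the robot's side (the stand's -x); y level. How the strainer is turned about this line does not matter.
- scraper_side: bystander: ice-cream scraper with steel blade and wooden handle lying flat at the right (-y) side, pointing away from the robot, about 240 mm long, 20 mm high.
- scraper_far: bystander: the same, lying crosswise behind the drain.
- cup: bystander: steel measuring cup, 72 mm across, 60 mm high.
- jar: bystander: glass jar with a steel cap, 72 mm across, 90 mm high.
- tub: bystander: clear plastic tub with white lid, 116 x 96 x 78 mm.
- bowl: bystander: steel bowl, 110 mm across, 50 mm high.
There are look-alikes about, which are no part of the job. Leave any yellow look-alike of the camera alone.

How it is judged:
By the outcome, as a careful person would: the job done as asked, in the order asked, and still so for the second after the job is handed in, while the arm keeps its last pose, push and grip.
It also fails if it takes over 64 s, if anything falls off the work surface, if the arm or the gripper's body presses on something with over 40 N, if the wrist force passes 120 N, or if a joint passes its speed limit or range.

## Working session

There is one attempt and no reset: what is moved stays moved. The work goes in short steps, Python scripts to look and compute and a tool call to move; the robot and the scene stay as the last step left them, time stands still between calls to the robot, and variables do not carry over. Pictures are saved under pics/ and viewed, and the job is handed in when it is done.

Besides the shell and the picture viewer there is one more tool, called after "Call:" as a command line: name --argument value ..., lists and objects as JSON in quotes. play_rows: Moves the arm, as the interface text tells. Its arguments: {"type":"object","properties":{"commands":{"type":"array"},"jaw":{"type":"number"}},"required":["commands"]}

```bash
ls -la; mkdir -p pics; python3 - <<'E'
from plant import status, viewer, ticket
import cv2
print(status.get_obs())
for n in ("side","top"):
    im=viewer.capture(n); cv2.imwrite(f"pics/{n}0.png",im[:,:,::-1]); print(n,viewer.camera_params(n))
E
```

```text
total 12
drwxr-xr-x  3 agent agent 4096 Dec  7 15:02 .
drwxr-xr-x 23 root  root  4096 Dec  7 15:02 ..
drwxr-xr-x  2 agent agent 4096 Dec  7 15:02 pics
{'time': 0.0, 'joint_positions': array([-1.33200095e+00,  3.42693225e-01,  1.52499647e+00, -3.30466416e-06,
        1.27538332e+00, -1.45987564e-01]), 'dq': array([-0.00051943,  0.00204552, -0.00108042, -0.00217237, -0.00048091,
        0.00024372]), 'tau': array([-3.71881947e-05, -4.31253612e+01, -2.44214541e+01,  7.16950418e-02,
        5.60183125e-02, -1.01055016e-04]), 'tool_pos': array([ 197.05750055, -486.47113144,  404.0672414 ]), 'tcp_rot': array([-3.14012758e+00, -2.12220970e-04,  3.84783749e-01]), 'contact_force': array([ 0.08755066,  0.04483832, -1.09325016]), 'moment': array([ 0.0248479 ,  0.00590994, -0.03140967]), 'grip_width': 91.61185717950531}
side {'fov_y': 50.77061061567859, 'cx': 276.50714197137984, 'cy': 205.14414213325614, 'rvec': array([ 2.33317702, -0.10360709,  0.03713848]), 'tvec': array([-577.01165971,   83.25107401, 1285.98304318])}
top {'fov_y': 51.19284760433478, 'cx': 272.87506959800896, 'cy': 209.95503551812462, 'rvec': array([ 2.16933404, -2.16267238,  0.1105562 ]), 'tvec': array([ -17.10211258,  562.2262187 , 1263.8746818 ])}
```

View pics/side0.png

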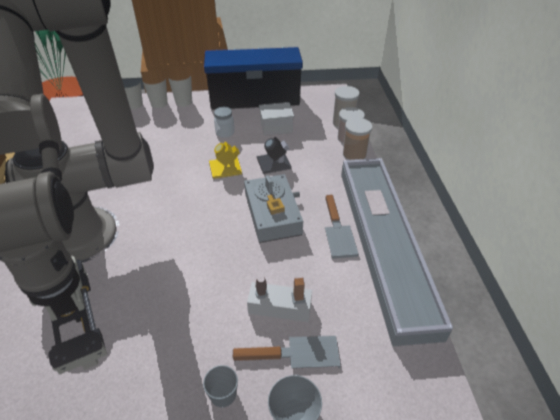

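View pics/top0.png

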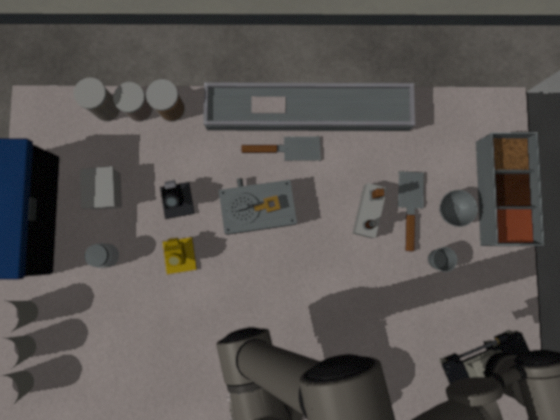

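```bash
cat > h.py <<'E'
import numpy as np, cv2
from scipy.spatial.transform import Rotation as Ro
from plant import status, viewer, ticket
def cam(n):
    p=viewer.camera_params(n); f=210/np.tan(np.radians(p['fov_y']/2))
    K=np.array([[f,0,p['cx']],[0,f,p['cy']],[0,0,1]]); R=Ro.from_rotvec(p['rvec']).as_matrix()
    return K,R,np.array(p['tvec'])
def proj(n,P):
    K,R,t=cam(n); q=(K@(R@np.atleast_2d(P).T+t[:,None])); return (q[:2]/q[2]).T
def onz(n,uv,z):
    K,R,t=cam(n); c=-R.T@t; d=R.T@np.linalg.inv(K)@np.array([uv[0],uv[1],1.]); return c+d*(z-c[2])/d[2]
def crop(src,dst,u0,v0,u1,v1,s):
    im=cv2.imread(src)[v0:v1,u0:u1]; im=cv2.resize(im,None,fx=s,fy=s,interpolation=cv2.INTER_CUBIC)
    for u in range((u0+9)//10*10,u1,10): 
        cv2.line(im,(int((u-u0)*s),0),(int((u-u0)*s),6),(0,0,255),1)
        if u%20==0: cv2.putText(im,str(u),(int((u-u0)*s)-10,18),0,.4,(0,0,255),1)
    for v in range((v0+9)//10*10,v1,10):
        cv2.line(im,(0,int((v-v0)*s)),(6,int((v-v0)*s)),(0,0,255),1)
        if v%20==0: cv2.putText(im,str(v),(8,int((v-v0)*s)+4),0,.4,(0,0,255),1)
    cv2.imwrite(dst,im)
E
python3 - <<'E'
from h import *
crop('pics/top0.png','pics/t_drain.png',150,165,310,275,5)
crop('pics/top0.png','pics/t_block.png',340,165,440,265,6)
crop('pics/side0.png','pics/s_drain.png',200,120,320,250,4.6)
crop('pics/side0.png','pics/s_block.png',230,260,330,330,7)
for n in('top','side'):
    K,R,t=cam(n);print(n,-R.T@t,K[0,0]);
E
```

```text
top [ 426.68379206  -19.50946451 1315.80026483] 438.37402719245745
side [ 504.41299358 -917.6554819   947.15443965] 442.55186552000447
```

View pics/t_drain.png

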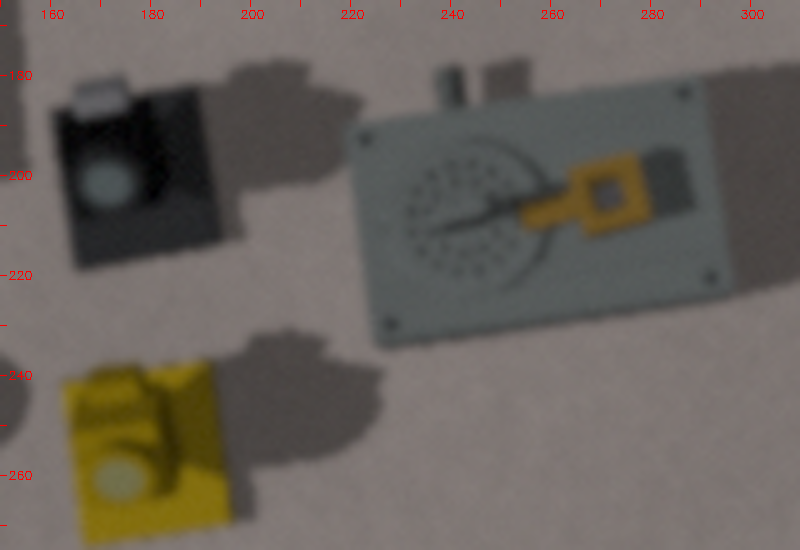

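View pics/t_block.png

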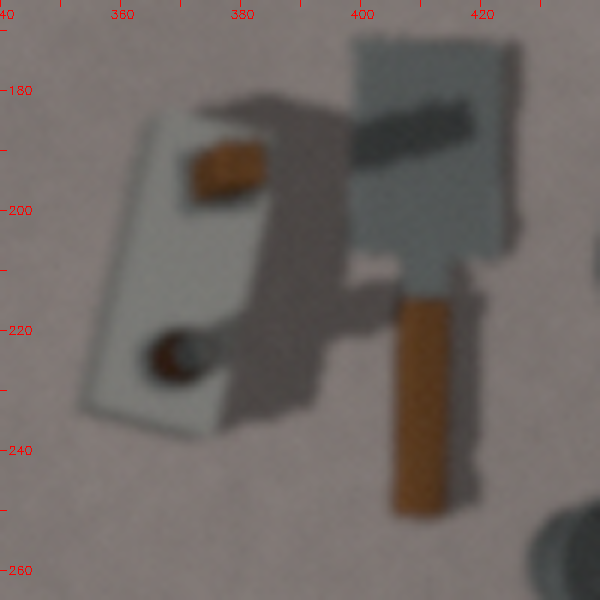

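View pics/s_drain.png

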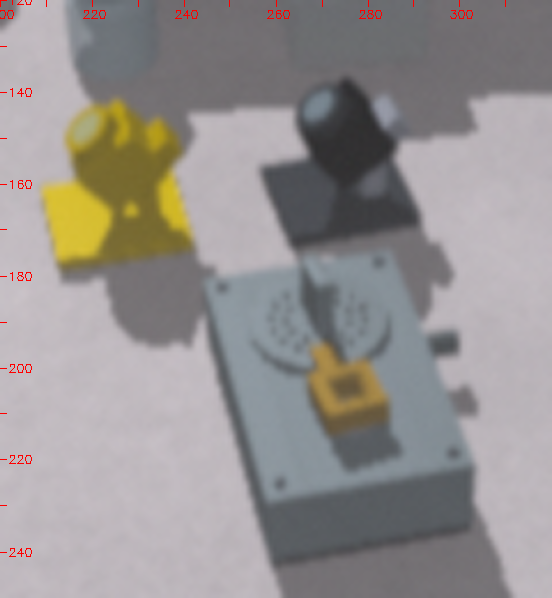

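View pics/s_block.png

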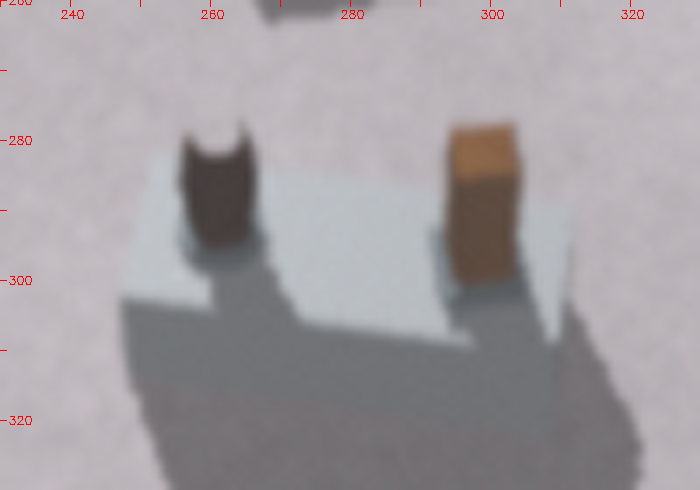

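```bash
python3 - <<'E'
from h import *
from scipy.optimize import least_squares
c=np.array([[x,y,60.] for x,y in((65,105),(65,-105),(-65,-105),(-65,105))])
top=np.array([[219.6,189.4],[290.8,180.2],[296.6,224.6],[225.6,234.6]])
side=np.array([[244.5,181],[285.5,174.5],[302.5,221.5],[257.8,230]])
for p in top: print(onz('top',p,60))
for p in side: print('s',onz('side',p,60))
def W(P,v): 
    s,co=np.sin(v[2]),np.cos(v[2]); P=np.atleast_2d(P)
    return np.c_[v[0]+co*P[:,0]-s*P[:,1], v[1]+s*P[:,0]+co*P[:,1],P[:,2]]
for use in('t','s','ts'):
    def f(v):
        r=[]
        if 't' in use:r.append((proj('top',W(c,v))-top).ravel())
        if 's' in use:r.append((proj('side',W(c,v))-side).ravel())
        return np.concatenate(r)
    r=least_squares(f,[450,0,0.1]);print(use,r.x,np.abs(r.fun).max(),r.fun.round(1))
v=r.x
print(proj('top',W([[0,-42,82],[0,42,70],[0,42,45]],v)),proj('side',W([[0,-42,82],[0,42,70]],v)))
print('lock', onz('top',(270.5,204),82),onz('side',(275.5,203.5),82))
print('key top',onz('top',(377.5,193.5),118),onz('side',(298.5,281.5),118))
E
```

```text
[618.4679251  139.00141658  60.        ]
[646.01283844 -67.19067388  60.        ]
[516.99931323 -83.69797278  60.        ]
[487.68232883 119.71860016  60.        ]
s [491.21204956 120.33807396  60.        ]
s [619.79060058 139.62433159  60.        ]
s [646.35115697 -67.77608836  60.        ]
s [520.40178664 -88.71862236  60.        ]
t [5.67293290e+02 2.69533029e+01 1.37681290e-01] 0.8054518414102745 [-0.3  0.4  0.3 -0.   0.8 -0.1 -0.8 -0.3]
s [571.9859986   24.63482572   1.82299228] 14.807260280898305 [-11.8  13.6  13.    4.6  12.5 -14.8 -12.7  -5.6]
ts [569.02248154  29.35906756   0.61664035] 38.976736387909426 [ -5.   19.6 -16.7 -12.5   3.5 -20.7  14.6  11.4  22.   -8.   27.4  33.9
 -24.    8.5 -24.8 -39. ]
[[269.17017486 197.13495041]
 [245.1454479  214.49884255]
 [245.71025141 215.3105132 ]] [[281.44793933 201.54841206]
 [262.98748896 189.76018858]]
lock [573.69653904  -8.75542644  82.        ] [575.75471387 -11.38451821  82.        ]
key top [ 599.40313044 -303.91196022  118.        ] [ 603.30595845 -312.49888927  118.        ]
```

```bash
cat >> h.py <<'E'
from scipy.optimize import least_squares
def W(P,v): 
    s,co=np.sin(v[2]),np.cos(v[2]); P=np.atleast_2d(P)
    return np.c_[v[0]+co*P[:,0]-s*P[:,1], v[1]+s*P[:,0]+co*P[:,1],P[:,2]]
def fit(P,top=None,side=None,v0=(450,0,0.1)):
    def f(v):
        r=[]
        for n,q in(('top',top),('side',side)):
            if q is not None:
                q=np.array(q,float); k=~np.isnan(q[:,0]); r.append((proj(n,W(P,v))-q)[k].ravel())
        return np.concatenate(r)
    r=least_squares(f,v0); return r.x,r.fun.round(1)
def tri(pt,ps):
    def f(X): return np.r_[(proj('top',X)-pt).ravel(),(proj('side',X)-ps).ravel()]
    r=least_squares(f,[500,0,80.]);return r.x,r.fun.round(2)
def boxw(x0,x1,y0,y1,z0,z1,v):
    P=W([[x,y,z] for z in(z0,z1) for x,y in((x0,y0),(x1,y0),(x1,y1),(x0,y1))],v)
    return [(P[a],P[b]) for a,b in((0,1),(1,2),(2,3),(3,0),(4,5),(5,6),(6,7),(7,4),(0,4),(1,5),(2,6),(3,7))]
def overlay(src,n,segs,dst,u0,v0,u1,v1,s):
    im=cv2.imread(src)[v0:v1,u0:u1]; im=cv2.resize(im,None,fx=s,fy=s,interpolation=cv2.INTER_CUBIC)
    for (a,b),col in segs:
        p=(proj(n,np.array([a,b]))+.5-[u0,v0])*s*16
        cv2.line(im,tuple(int(x) for x in p[0]),tuple(int(x) for x in p[1]),col,1,cv2.LINE_AA,4)
    cv2.imwrite(dst,im)
E
python3 - <<'E'
from h import *
c=np.array([[x,y,60.] for x,y in((65,105),(65,-105),(-65,-105),(-65,105))])
top=np.array([[219.6,189.4],[290.8,180.2],[296.6,224.6],[225.6,234.6]])
side=np.array([[285.5,174.5],[302.5,221.5],[257.8,230],[244.5,181]])
for t,s in((top,None),(None,side),(top,side)): print(fit(c,t,s,(570,20,.13)))
# block top corners z50 : top view crop /6 +(340,165); side /7+(230,260)
print('blk')
for p in((366.5,183.5),(353,233.5),(375.5,238)): print(onz('top',p,50))
for p in((247,302.5),(312,288.5),(252,281.5)): print('s',onz('side',p,50))
print('lens',tri((171.6,202),(269.1,142.6)))
print('key',tri((378,193),(298.5,281.5)), tri((371,224.5),(261,281)))
E
```

```text
(array([5.67293290e+02, 2.69533028e+01, 1.37681286e-01]), array([-0.3,  0.4,  0.3, -0. ,  0.8, -0.1, -0.8, -0.3]))
(array([5.69364712e+02, 2.58848999e+01, 1.37675313e-01]), array([-0.1,  0.2,  0.7,  0.3, -0.4, -0.4, -0.2, -0.1]))
(array([5.68332670e+02, 2.65886045e+01, 1.38030240e-01]), array([-0.2,  0.1,  0.4, -0.4,  0.9, -0.5, -0.7, -0.6, -0.5,  0. ,  0.3,
        0.2, -0.8, -0.6, -0.6, -0.2]))
blk
[ 638.6014143  -288.59892451   50.        ]
[ 492.47580443 -246.87071786   50.        ]
[ 479.70670152 -311.47763892   50.        ]
s [ 481.71512658 -312.66149296   50.        ]
s [ 641.74391491 -286.6775424    50.        ]
s [ 496.44688853 -252.45388327   50.        ]
lens (array([578.02077293, 269.83926271,  90.81275699]), array([-0.01, -0.18, -0.2 ,  0.04]))
key (array([ 603.25987382, -307.11529599,  110.4518639 ]), array([-0.01, -0.49, -0.4 ,  0.07])) (array([ 516.84361775, -288.62994406,   98.00467497]), array([-0.04, -0.6 , -0.5 ,  0.08]))
```

```bash
cat > ov.py <<'E'
from h import *
G=(0,255,0);B=(255,0,0);Rr=(0,0,255);Y=(0,255,255)
D=np.array([568.3,26.6,.138]); BK=np.array([559.,-300.,-.268]); lock=0.1
K=np.r_[W([45,0,0],BK)[0,:2],BK[2]]
L=np.r_[W([0,-42,0],D)[0,:2],D[2]+lock]; S=np.r_[W([0,42,0],D)[0,:2],D[2]]
C=np.array([]) 
def segs():
    o=[(s,G) for s in boxw(-65,65,-105,105,0,60,D)]
    o+=[(s,B) for s in boxw(-20,20,-20,20,64,82,L)]+[(s,B) for s in boxw(-8.25,8.25,-8.25,8.25,82,82,L)]+[(s,B) for s in boxw(-8,8,20,52,67,73,L)]
    o+=[(s,Y) for s in boxw(-6,6,-16,16,65+2,65+44,S)]
    o+=[(s,G) for s in boxw(-75,75,-30,30,0,50,BK)]
    o+=[(s,Rr) for s in boxw(-11,11,-11,11,56,118,K)]
    return o
E
python3 - <<'E'
from ov import *
print(K,L,S)
overlay('pics/top0.png','top',segs(),'pics/o1.png',200,165,310,250,7)
overlay('pics/top0.png','top',segs(),'pics/o2.png',340,165,440,265,6)
overlay('pics/side0.png','side',segs(),'pics/o3.png',230,160,320,250,6)
overlay('pics/side0.png','side',segs(),'pics/o4.png',230,260,330,330,7)
E
```

```text
[ 6.02393609e+02 -3.11916151e+02 -2.68000000e-01] [ 5.74077621e+02 -1.50007103e+01  2.38000000e-01] [5.62522379e+02 6.82007103e+01 1.38000000e-01]
```

View pics/o1.png

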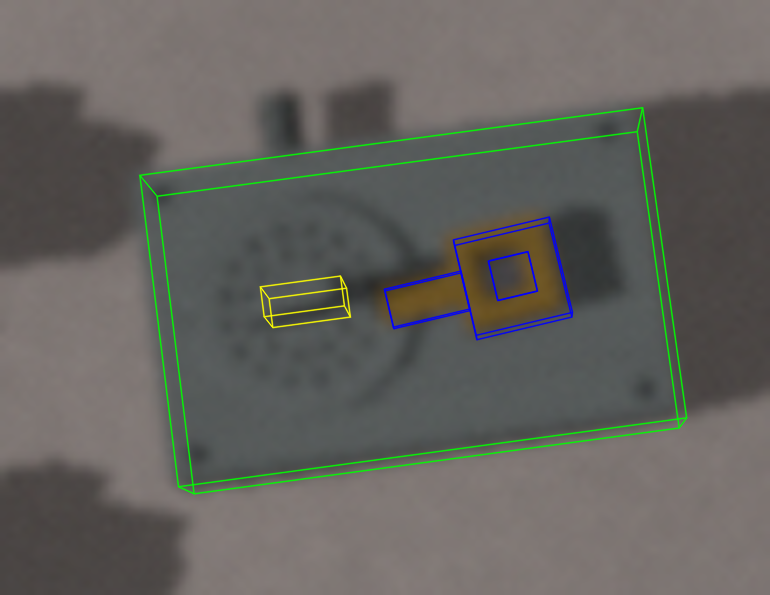

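View pics/o2.png

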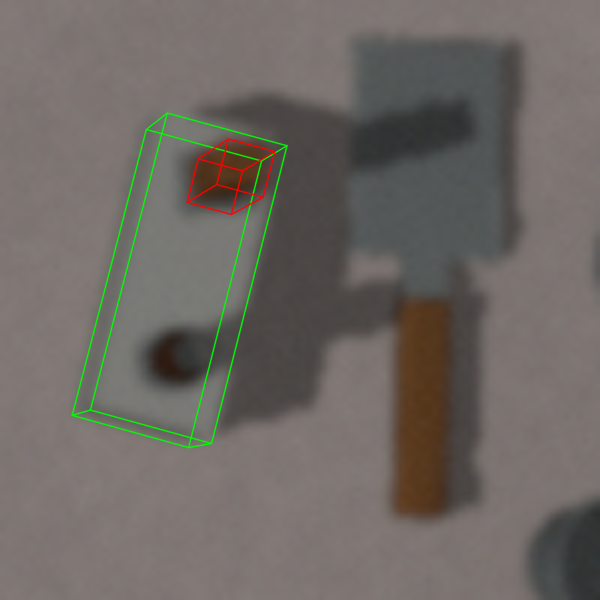

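View pics/o3.png

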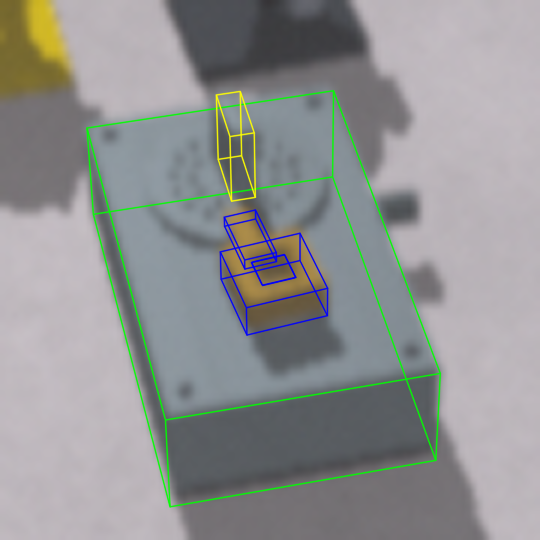

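View pics/o4.png

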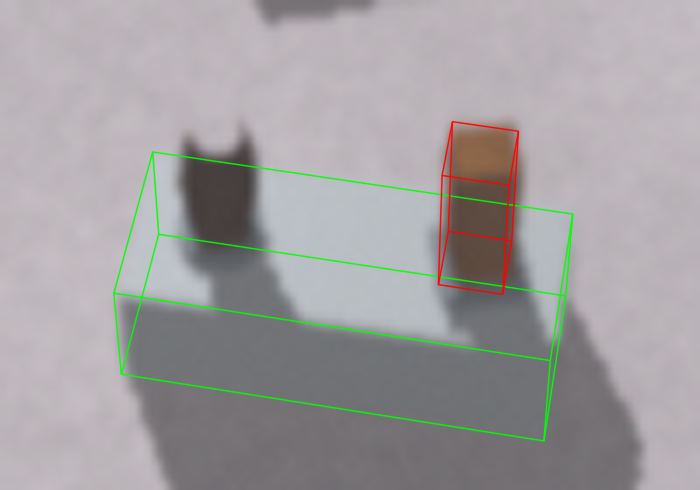

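```bash
python3 - <<'E'
from h import *
crop('pics/top0.png','pics/c1.png',240,185,300,225,13)
crop('pics/side0.png','pics/c2.png',250,170,310,220,12)
crop('pics/top0.png','pics/c3.png',362,180,402,215,16)
crop('pics/side0.png','pics/c4.png',285,270,320,312,14)
E
```

```text
(no output)
```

View pics/c1.png

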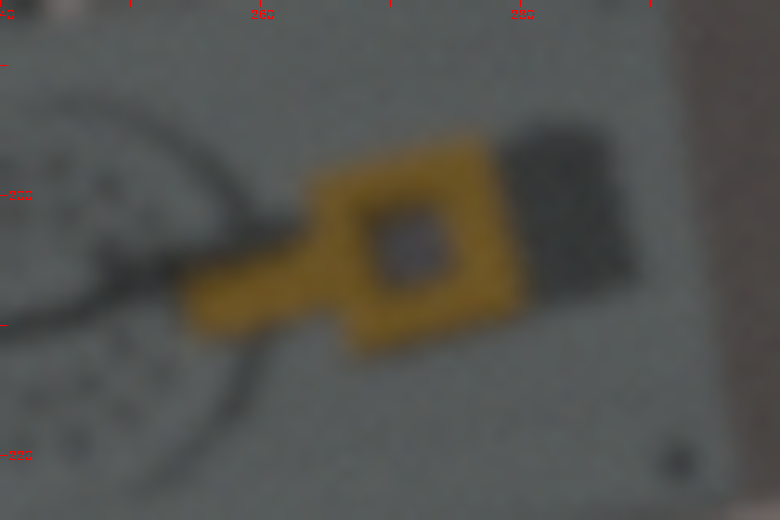

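View pics/c2.png

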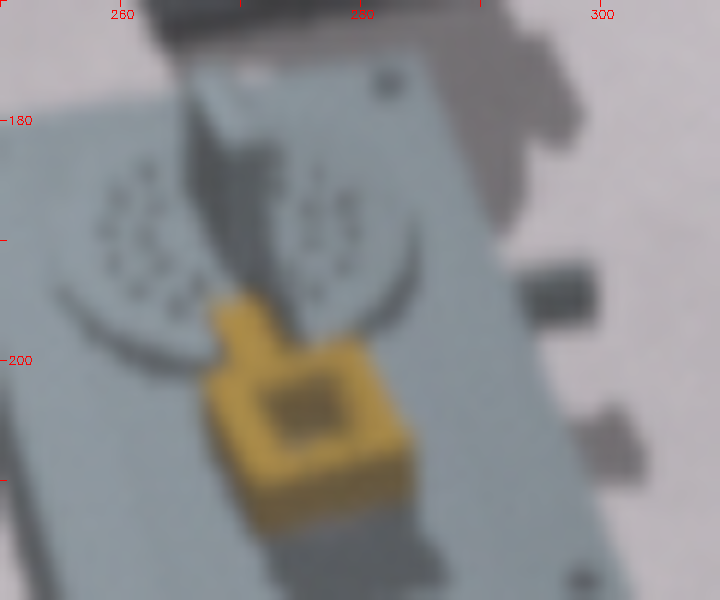

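View pics/c3.png

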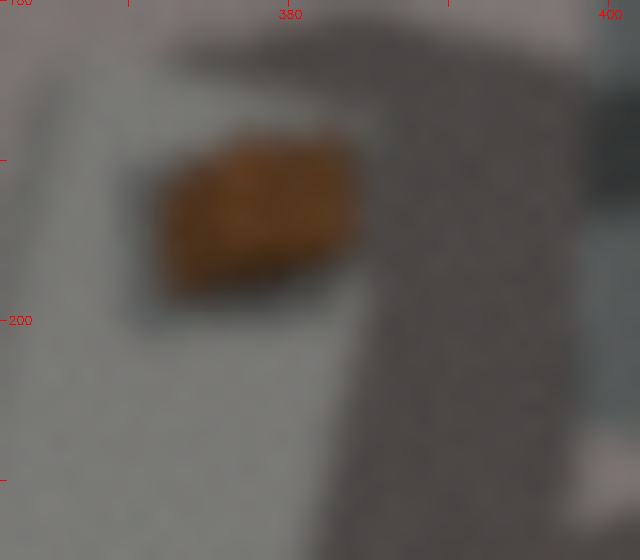

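View pics/c4.png

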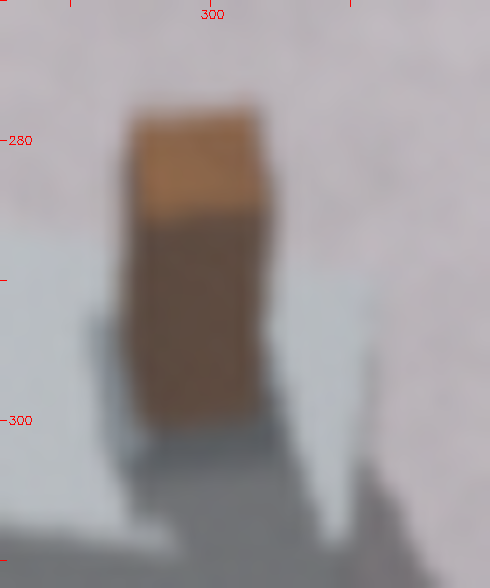

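```bash
python3 - <<'E'
from h import *
def px(l,s,u,v): return np.array(l)/s+[u,v]-.5
P=np.array([[20,20,82.],[20,-20,82],[-20,-20,82],[-20,20,82]])
t=px([(308,180),(487,138),(530,303),(352,355)],13,240,185)
s=px([(360,337),(412,440),(258,492),(207,380)],12,250,170)
for a,b in((t,None),(None,s),(t,s)): print('lock',fit(P,a,b,(574,-12,.2)))
P=np.array([[11,11,118.],[11,-11,118],[-11,-11,118],[-11,11,118]])
t=px([(240,138),(350,135),(358,235),(245,262)],16,362,180)
s=px([(255,108),(268,205),(140,218),(132,118)],14,285,270)
for a,b in((t,None),(None,s),(t,s)): print('key',fit(P,a,b,(600,-310,-.1)))
P=np.array([[x,y,60.] for x,y in((65,105),(65,-105),(-65,-105),(-65,105))])
top=np.array([[219.6,189.4],[290.8,180.2],[296.6,224.6],[225.6,234.6]])-.5
side=np.array([[285.5,174.5],[302.5,221.5],[257.8,230],[244.5,181]])-.5
for a,b in((top,None),(None,side),(top,side)):
  r=fit(P,a,b,(570,20,.13)); print('drain',r[0],W([[0,-42,82],[0,42,70]],r[0]))
# tab: top-end face in side view, strainer tab
print(px([(230,75),(190,95),(250,150)],12,250,170))
E
```

```text
lock (array([ 5.75828557e+02, -1.22893557e+01,  2.57256187e-01]), array([-0. , -0.1, -0.2, -0.4,  0.1,  0.5,  0.1,  0. ]))
lock (array([ 5.74998747e+02, -1.25254266e+01,  2.67774227e-01]), array([-0.1,  0. ,  0.6,  0.5,  0. , -0.3, -0.5, -0.2]))
lock (array([ 5.75415363e+02, -1.23545429e+01,  2.61639368e-01]), array([-0. ,  0.1, -0.2, -0.3,  0.1,  0.6,  0.2,  0.2,  0.1, -0. ,  0.7,
        0.5,  0.1, -0.4, -0.3, -0.3]))
key (array([ 6.04919255e+02, -3.11307749e+02,  8.59966569e-02]), array([-0.8, -0.2,  0.3, -0.7,  0.7,  0.9, -0.2, -0.1]))
key (array([ 6.03903566e+02, -3.11283049e+02, -1.37306995e-02]), array([ 0.2, -0.3,  0.4,  0.5, -0.1,  0.2, -0.5, -0.5]))
key (array([ 6.04314547e+02, -3.11269102e+02,  3.00704992e-02]), array([-0.6, -0.2,  0.5, -0.2,  0.5,  1.4, -0.5, -0.1,  0.1, -0.5,  0.7,
        0.3,  0.3,  0.3, -0.5, -0.3]))
drain [5.68739268e+02 2.84047437e+01 1.37719536e-01] [[574.50522147 -13.19758532  82.        ]
 [562.97331495  70.00707279  70.        ]]
drain [5.68076512e+02 2.80983014e+01 1.38345293e-01] [[573.86849732 -13.50041141  82.        ]
 [562.28452713  69.69701424  70.        ]]
drain [5.68416201e+02 2.83140484e+01 1.37889138e-01] [[574.18920978 -13.28730216  82.        ]
 [562.64319171  69.91539892  70.        ]]
[[268.66666667 175.75      ]
 [265.33333333 177.41666667]
 [270.33333333 182.        ]]
```

```bash
python3 - <<'E'
from h import *
crop('pics/top0.png','pics/c5.png',155,175,205,225,14)
crop('pics/side0.png','pics/c6.png',250,130,300,180,14)
E
```

```text
(no output)
```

View pics/c5.png

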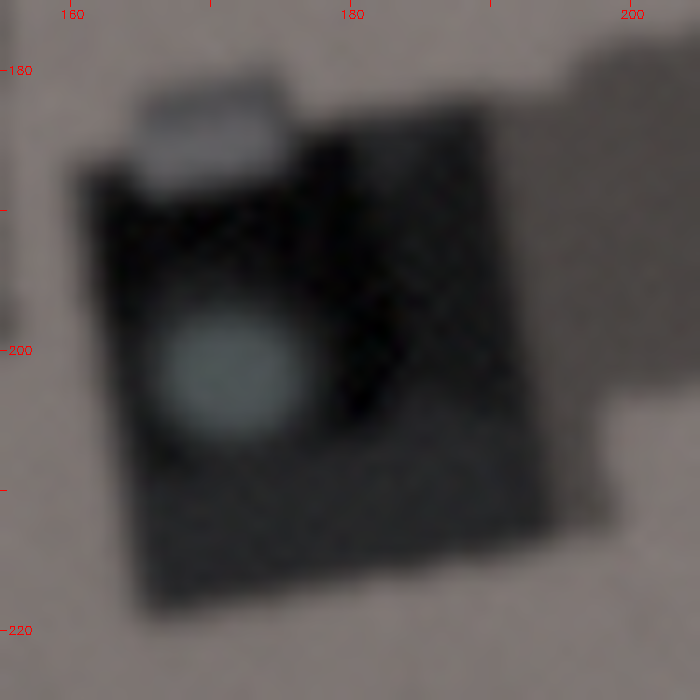

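View pics/c6.png

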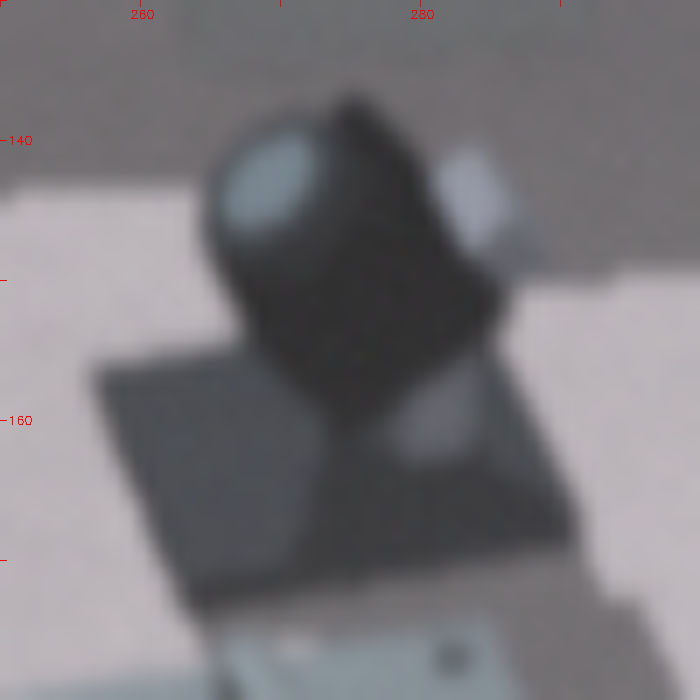

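```bash
python3 - <<'E'
from h import *
def px(l,s,u,v): return np.array(l,float)/s+[u,v]-.5
n=np.nan
t=px([(80,175),(488,100),(553,540),(148,612)],14,155,175)
s=px([(n,n),(578,540),(190,605),(95,370)],14,250,130)
for h in(6,10,14):
  P=np.array([[105,45,h],[105,-45,h],[5,-45,h],[5,45,h.__float__()]])
  for a,b in((t,None),(None,s),(t,s)):
    print(h,fit(P,a,b,(580,270,.15)))
lt=px([(230,375)],14,155,175)[0]; ls=px([(268,183)],14,250,130)[0]
L,r=tri(lt,ls);print(L,r, onz('top',lt,90),onz('side',ls,90))
E
```

```text
6 (array([5.40226595e+02, 2.63456053e+02, 1.79118302e-01]), array([-0.3, -0.6, -0. , -0.5,  0.5,  0.5, -0.2,  0.6]))
6 (array([5.38862382e+02, 2.64866073e+02, 1.65273025e-01]), array([ 0.5, -0.4, -0.7, -0.2,  0.2,  0.6]))
6 (array([5.39648907e+02, 2.63898071e+02, 1.73789134e-01]), array([-0.3, -0.6,  0. , -0.2,  0.4,  0.8, -0.3,  0.7,  0.8, -0.4, -0.3,
       -0. ,  0.3,  0.7]))
10 (array([5.39717599e+02, 2.62561806e+02, 1.79124708e-01]), array([-0.3, -0.7,  0. , -0.5,  0.6,  0.5, -0.2,  0.6]))
10 (array([5.38548494e+02, 2.59931354e+02, 1.64533308e-01]), array([ 0.6, -0.4, -0.7, -0.2,  0.2,  0.5]))
10 (array([5.39253950e+02, 2.62129299e+02, 1.75707556e-01]), array([-0.1, -0.6,  0.3, -0.3,  0.7,  0.7, -0.1,  0.7,  0.8, -1. , -0.4,
       -0.6,  0.2,  0.1]))
14 (array([5.39208618e+02, 2.61667557e+02, 1.79131156e-01]), array([-0.4, -0.7,  0. , -0.6,  0.6,  0.6, -0.3,  0.7]))
14 (array([5.38234674e+02, 2.54997124e+02, 1.63786226e-01]), array([ 0.7, -0.4, -0.8, -0.1,  0.1,  0.5]))
14 (array([5.38859359e+02, 2.60363565e+02, 1.77625336e-01]), array([ 0.1, -0.6,  0.5, -0.4,  1. ,  0.7,  0.2,  0.8,  0.7, -1.7, -0.5,
       -1.2,  0. , -0.5]))
[578.65865495 271.93737703  89.82449161] [ 0.01  0.35  0.4  -0.07] [579.64001825 271.95266045  90.        ] [577.28886162 271.40847005  90.        ]
```

```bash
cat >> h.py <<'E'
def go(target,yaw=None):
    o=status.get_obs(); R=Ro.from_euler('xyz',o['tcp_rot']).as_matrix()
    d=R.T@(np.array(target)-o['tool_pos']); print('t',round(o['time'],2),'pos',o['tool_pos'].round(1),'rot',o['tcp_rot'].round(4),'F',o['contact_force'].round(1),'M',o['moment'].round(2),'grip',round(o['grip_width'],1),'q',o['joint_positions'].round(2))
    print('tool offset mm',d.round(1), 'twist deg', None if yaw is None else round(np.degrees(o['tcp_rot'][2]-yaw),2))
E
python3 -c "
from h import *
go([604.3,-311.3,330],0)"
```

```text
t 0.1 pos [ 197.1 -486.5  404.1] rot [-3.1403e+00 -2.0000e-04  3.8480e-01] F [ 0.5  0.1 -0.9] M [-0.01  0.02 -0.01] grip 91.7 q [-1.33  0.34  1.52 -0.    1.28 -0.15]
tool offset mm [443.2  -9.4  74.2] twist deg 22.05
```

Call:
play_rows --commands '[{"offset":[0.044,0,0.007],"twist":0},{"offset":[0.044,-0.001,0.007],"twist":0},{"offset":[0.044,-0.001,0.007],"twist":0},{"offset":[0.044,-0.001,0.007],"twist":0},{"offset":[0.044,-0.001,0.007],"twist":0}]' --jaw 0

```text
time: 0.6
tool_pos: [400.9, -399.3, 369.1]
tcp_rot: [-3.141, 0.0, 0.385]
contact_force: [-0.3, -1.4, 0.3]
grip_width: 91.8
```

Call:
play_rows --commands '[{"offset":[0.044,-0.001,0.008],"twist":0},{"offset":[0.044,-0.001,0.008],"twist":0},{"offset":[0.044,-0.001,0.008],"twist":0},{"offset":[0.044,-0.001,0.008],"twist":0},{"offset":[0.044,-0.001,0.008],"twist":0}]'

```text
time: 1.1
tool_pos: [603.0, -312.0, 328.8]
tcp_rot: [-3.141, 0.001, 0.385]
contact_force: [-0.3, -1.1, 0.6]
grip_width: 91.8
```

Call:
play_rows --commands '[{"offset":[0,0,0],"twist":7.35},{"offset":[0,0,0],"twist":7.35},{"offset":[0,0,0],"twist":7.35},{"offset":[0,0,0],"twist":0}]'

```text
time: 1.5
tool_pos: [601.6, -312.9, 329.0]
tcp_rot: [-3.141, 0.001, -0.001]
contact_force: [0.4, -0.3, -0.5]
grip_width: 92.1
```

Call:
play_rows --commands '[{"offset":[0.003,-0.0015,0.02],"twist":0},{"offset":[0,0,0.02],"twist":0},{"offset":[0,0,0],"twist":0}]'

```text
time: 1.8
tool_pos: [603.8, -311.2, 286.4]
tcp_rot: [-3.138, 0.005, 0.003]
contact_force: [-0.2, 0.0, -0.8]
grip_width: 91.9
```

```bash
python3 -c "
from h import *
go([604.3,-311.3,252],0)
cv2.imwrite('pics/s1.png',viewer.capture('side')[:,:,::-1]);cv2.imwrite('pics/t1.png',viewer.capture('top')[:,:,::-1])
crop('pics/s1.png','pics/s1c.png',240,220,350,330,5.4);crop('pics/t1.png','pics/t1c.png',320,140,440,240,6)"
```

```text
t 1.8 pos [ 603.8 -311.2  286.4] rot [-3.138e+00  5.400e-03  3.000e-03] F [-0.2  0.  -0.8] M [ 0.06  0.06 -0.04] grip 91.9 q [-0.59  0.73  1.2  -0.    1.22  0.98]
tool offset mm [ 0.7  0.2 34.4] twist deg 0.17
```

View pics/s1c.png

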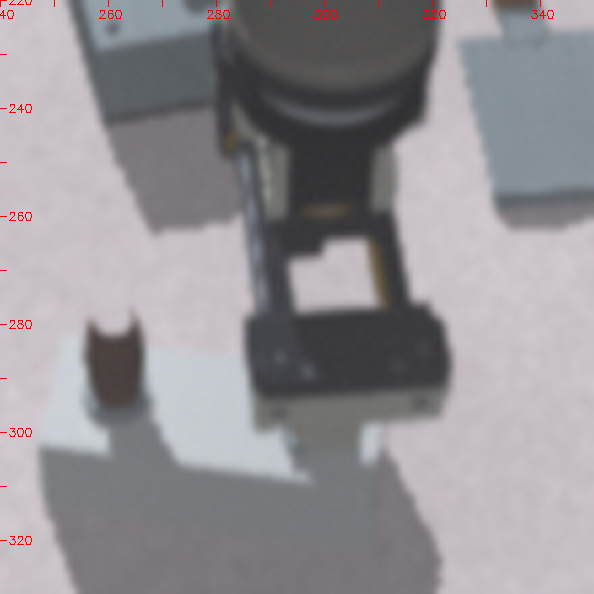

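View pics/t1c.png

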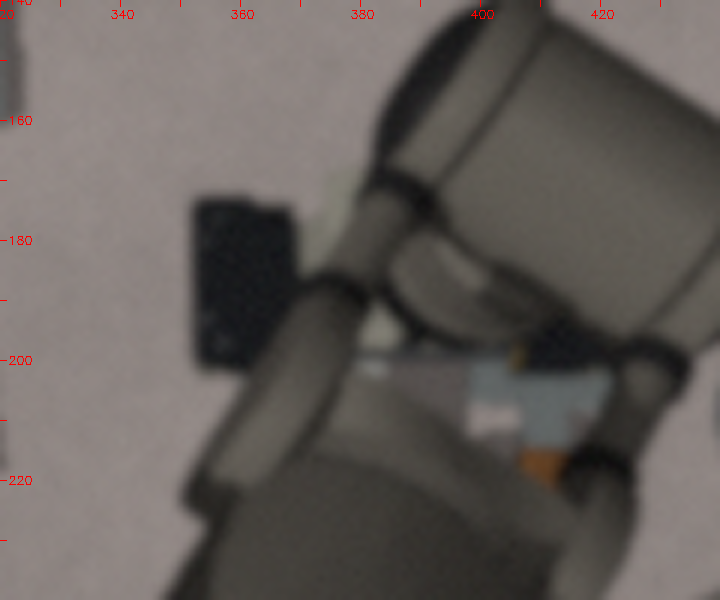

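Call:
play_rows --commands '[{"offset":[0.0005,0,0.017],"twist":0},{"offset":[0,0,0.017],"twist":0},{"offset":[0,0,0],"twist":0}]'

```text
time: 2.2
tool_pos: [604.7, -311.5, 254.7]
tcp_rot: [-3.14, 0.002, 0.001]
contact_force: [0.1, 0.1, -1.0]
grip_width: 91.6
```

Call:
play_rows --commands '[{"offset":[0,0,0],"twist":0},{"offset":[0,0,0],"twist":0},{"offset":[0,0,0],"twist":0},{"offset":[0,0,0],"twist":0},{"offset":[0,0,0],"twist":0}]' --jaw 255

```text
time: 2.7
tool_pos: [605.1, -311.6, 256.2]
tcp_rot: [3.141, -0.001, 0.0]
contact_force: [0.1, -0.2, 0.2]
grip_width: 56.5
```

Call:
play_rows --commands '[{"offset":[0,0,0],"twist":0},{"offset":[0,0,0],"twist":0},{"offset":[0,0,0],"twist":0},{"offset":[0,0,0],"twist":0},{"offset":[0,0,0],"twist":0}]'

```text
time: 3.2
tool_pos: [605.0, -311.6, 255.7]
tcp_rot: [3.142, 0.0, -0.0]
contact_force: [-0.1, -0.1, -0.2]
grip_width: 21.5
```

Call:
play_rows --commands '[{"offset":[0,0,0],"twist":0},{"offset":[0,0,0],"twist":0}]'

```text
time: 3.4
tool_pos: [605.0, -311.6, 255.7]
tcp_rot: [3.142, -0.0, -0.0]
contact_force: [-0.3, -0.3, 0.1]
grip_width: 21.5
```

Call:
play_rows --commands '[{"offset":[0,0,-0.02],"twist":0},{"offset":[0,0,-0.035],"twist":0},{"offset":[0,0,-0.035],"twist":0},{"offset":[0,0,0],"twist":0}]'

```text
time: 3.8
tool_pos: [605.8, -312.0, 351.8]
tcp_rot: [3.136, -0.009, 0.0]
contact_force: [1.4, -0.3, -1.4]
grip_width: 21.6
```

```bash
python3 -c "
from h import *
go([575,-12.6,346],0.262)
cv2.imwrite('pics/s2.png',viewer.capture('side')[:,:,::-1]);
crop('pics/s2.png','pics/s2c.png',250,200,350,310,5.4)"
```

```text
t 3.8 pos [ 605.8 -312.   351.8] rot [ 3.1358 -0.0087  0.    ] F [ 1.4 -0.3 -1.4] M [-0.01 -0.04 -0.03] grip 21.6 q [-0.59  0.67  1.12 -0.    1.34  0.98]
tool offset mm [ -30.8 -299.5    3.8] twist deg -15.01
```

View pics/s2c.png

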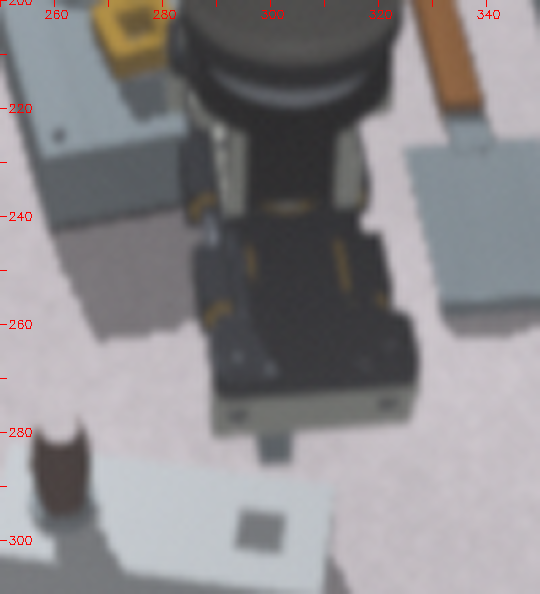

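```bash
python3 -c "
from h import *
go([575,-12.6,346],0.262)
crop('pics/s2.png','pics/s2d.png',285,270,320,310,15)
print('hole',onz('side',(297.2,297.9),50))
print('tip',[onz('side',(300.4,285.6),z) for z in(106,110,112)])"
```

```text
t 3.85 pos [ 605.3 -311.8  348.7] rot [ 3.1383 -0.0048 -0.    ] F [-0.   0.  -1.7] M [0.02 0.01 0.05] grip 22.0 q [-0.59  0.67  1.12 -0.    1.34  0.98]
tool offset mm [ -30.4 -299.2    1.6] twist deg -15.01
hole [ 602.40995369 -310.50920342   50.        ]
tip [array([ 607.68728253, -315.64193413,  106.        ]), array([ 607.19617515, -318.50473087,  110.        ]), array([ 606.95062146, -319.93612924,  112.        ])]
```

View pics/s2d.png

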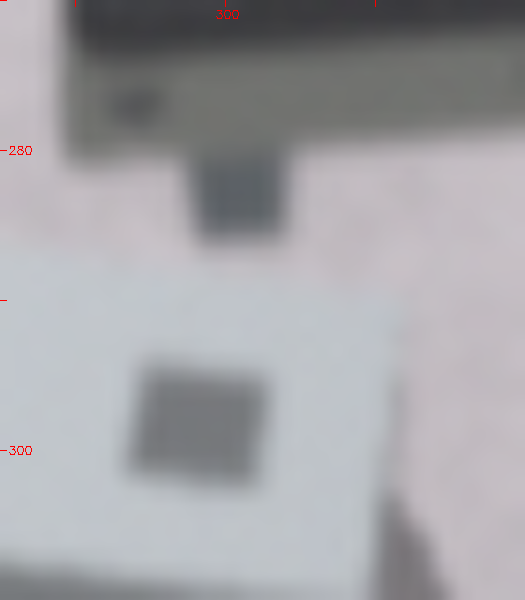

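Call:
play_rows --commands '[{"offset":[-0.004,-0.042,0],"twist":0},{"offset":[-0.004,-0.043,0],"twist":0},{"offset":[-0.004,-0.043,0],"twist":0},{"offset":[-0.005,-0.043,0],"twist":0},{"offset":[-0.005,-0.043,0],"twist":0}]'

```text
time: 4.35
tool_pos: [582.2, -95.9, 344.0]
tcp_rot: [-3.141, 0.003, -0.0]
contact_force: [0.2, -0.7, -2.0]
grip_width: 21.5
```

Call:
play_rows --commands '[{"offset":[-0.005,-0.043,0],"twist":0},{"offset":[-0.004,-0.042,0],"twist":0},{"offset":[0,0,0],"twist":-7.5},{"offset":[0,0,0],"twist":-7.5},{"offset":[0,0,0],"twist":0}]'

```text
time: 4.85
tool_pos: [573.6, -12.0, 344.3]
tcp_rot: [-3.141, 0.002, 0.264]
contact_force: [0.5, 0.1, -2.3]
grip_width: 21.9
```

```bash
python3 -c "
from h import *
go([574.3,-12.9,330],0.262)"
```

```text
t 4.85 pos [573.6 -12.  344.3] rot [-3.1407e+00  2.4000e-03  2.6380e-01] F [ 0.5  0.1 -2.3] M [-0.01 -0.02 -0.02] grip 21.9 q [-0.15  0.48  1.48 -0.    1.19  1.15]
tool offset mm [ 0.4  1.  14.3] twist deg 0.1
```

Call:
play_rows --commands '[{"offset":[0.0005,0.001,0.014],"twist":0},{"offset":[0,0,0],"twist":0},{"offset":[0,0,0],"twist":0}]'

```text
time: 5.15
tool_pos: [574.7, -13.7, 331.0]
tcp_rot: [-3.141, 0.002, 0.259]
contact_force: [-0.3, 0.1, -1.2]
grip_width: 21.9
```

```bash
python3 -c "
from h import *
go([574.3,-12.9,330],0.262)
cv2.imwrite('pics/s3.png',viewer.capture('side')[:,:,::-1]);
cv2.imwrite('pics/t3.png',viewer.capture('top')[:,:,::-1]);
crop('pics/s3.png','pics/s3c.png',230,130,320,230,6);crop('pics/t3.png','pics/t3c.png',210,150,310,240,6)"
```

```text
t 5.15 pos [574.7 -13.7 331. ] rot [-3.1409e+00  1.7000e-03  2.5910e-01] F [-0.3  0.1 -1.2] M [ 0.05  0.01 -0.  ] grip 21.9 q [-0.16  0.5   1.49 -0.    1.16  1.15]
tool offset mm [-0.1 -0.9  1. ] twist deg -0.16
```

View pics/s3c.png

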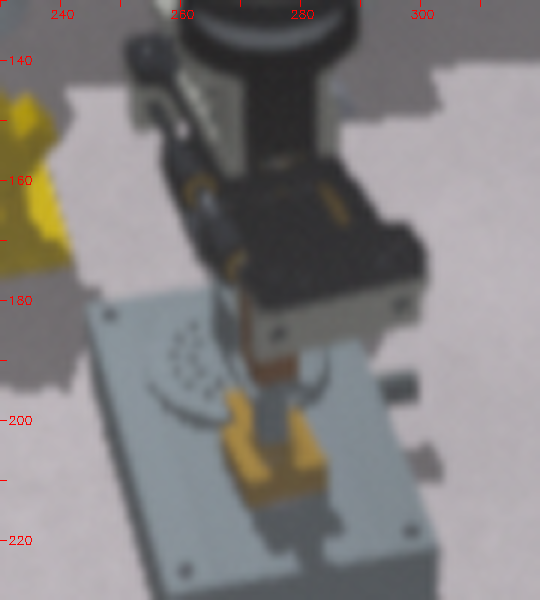

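View pics/t3c.png

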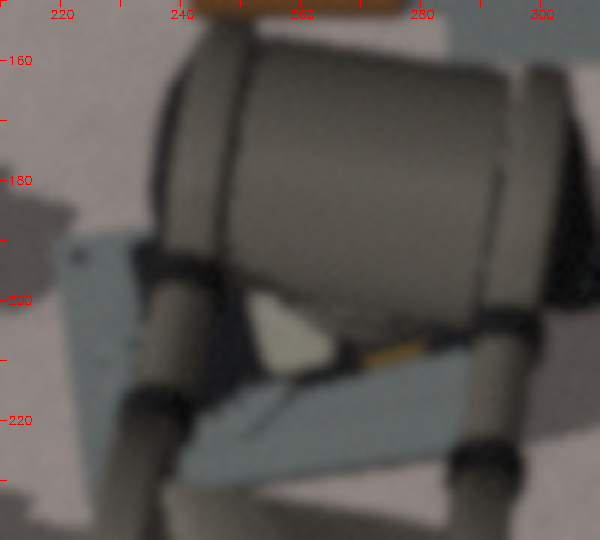

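```bash
python3 -c "
from h import *
go([574.3,-12.9,330],0.262)
z=331-159-81.7
v=(575,-12.7,.26)
print(proj('side',W([[0,-7,z],[-7,-7,z],[7,-7,z],[0,0,z+20]],v))+.5)
crop('pics/s3.png','pics/s3d.png',260,185,295,220,16)"
```

```text
t 5.25 pos [574.9 -13.7 331.9] rot [ 3.1415 -0.      0.2601] F [0.8 0.6 0.3] M [0.04 0.02 0.01] grip 22.0 q [-0.16  0.5   1.49 -0.    1.15  1.15]
tool offset mm [-0.3 -0.9  1.9] twist deg -0.11
[[276.59468905 203.81095705]
 [274.24773791 204.40361313]
 [278.93525825 203.21991255]
 [275.70249318 196.99131881]]
```

View pics/s3d.png

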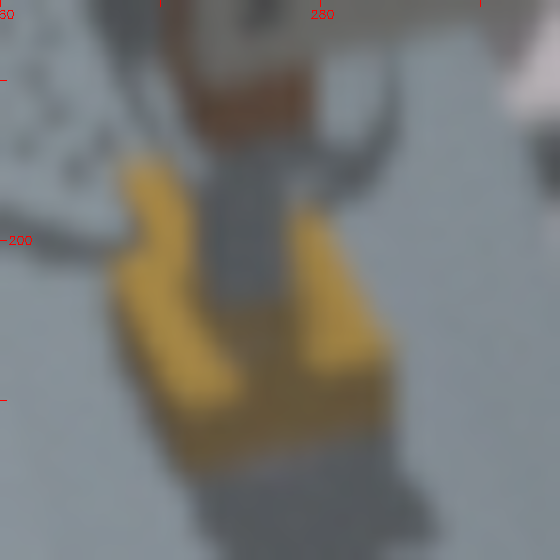

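```bash
python3 -c "
from h import *
z=331.5-159-81.7
v=(575,-12.7,.26)
for zz in (z,z+10,z+20): print((proj('side',W([[-7,7,zz],[-7,-7,zz],[7,-7,zz],[7,7,zz]],v))+.5).round(1).tolist())
for zz in (z,): print((proj('side',W([[-7,7,zz],[-7,-7,zz],[7,-7,zz],[7,7,zz]],(573,-12.7,.26)))+.5).round(1).tolist())
for zz in (z+26,z+26): print('handle/collar',(proj('side',W([[-15,15,z+35],[-15,-15,z+35],[15,-15,z+35],[11,-11,z+41]],v))+.5).round(1).tolist())
"
```

```text
[[272.6, 201.1], [274.2, 204.3], [278.9, 203.1], [277.2, 199.9]]
[[272.5, 198.5], [274.2, 201.7], [278.9, 200.5], [277.2, 197.3]]
[[272.5, 195.9], [274.2, 199.1], [278.9, 197.9], [277.2, 194.7]]
[[271.9, 201.1], [273.5, 204.3], [278.2, 203.1], [276.5, 199.9]]
handle/collar [[268.8, 190.7], [272.4, 197.6], [282.6, 195.0], [280.8, 192.8]]
handle/collar [[268.8, 190.7], [272.4, 197.6], [282.6, 195.0], [280.8, 192.8]]
```

Call:
play_rows --commands '[{"offset":[0,-0.0008,0.005],"twist":0},{"offset":[0,0,0.005],"twist":0},{"offset":[0,0,0.004],"twist":0},{"offset":[0,0,0],"twist":0}]'

```text
time: 5.65
tool_pos: [574.5, -12.6, 317.0]
tcp_rot: [-3.141, 0.001, 0.262]
contact_force: [-0.0, 0.9, -1.1]
grip_width: 22.3
```

Call:
play_rows --commands '[{"offset":[0,0,0.004],"twist":0},{"offset":[0,0,0.004],"twist":0},{"offset":[0,0,0],"twist":0}]'

```text
time: 5.95
tool_pos: [574.5, -12.7, 309.1]
tcp_rot: [-3.141, 0.0, 0.262]
contact_force: [1.1, -0.3, -0.9]
grip_width: 21.4
```

Call:
play_rows --commands '[{"offset":[0,0,0.0025],"twist":-4},{"offset":[0,0,0],"twist":-7},{"offset":[0,0,0],"twist":-7},{"offset":[0,0,0],"twist":-7},{"offset":[0,0,0],"twist":-7}]'

```text
time: 6.45
tool_pos: [575.0, -12.3, 307.2]
tcp_rot: [3.141, -0.002, 0.825]
contact_force: [2.6, 1.9, -3.0]
grip_width: 21.7
```

```bash
python3 -c "
from h import *
go([574.3,-12.9,306.7],1.588)"
```

```text
t 6.45 pos [575.  -12.3 307.2] rot [ 3.1409e+00 -1.7000e-03  8.2500e-01] F [ 2.6  1.9 -3. ] M [ 0.46 -0.7  -0.03] grip 21.7 q [-0.15  0.52  1.52  0.    1.1   0.59]
tool offset mm [-0.9 -0.1  0.5] twist deg -43.72
```

Call:
play_rows --commands '[{"offset":[0,0,0],"twist":-7},{"offset":[0,0,0],"twist":-7},{"offset":[0,0,0],"twist":-7},{"offset":[0,0,0],"twist":-7},{"offset":[0,0,0],"twist":-7}]'

```text
time: 6.95
tool_pos: [575.0, -12.3, 307.2]
tcp_rot: [3.14, -0.001, 1.436]
contact_force: [2.0, 2.8, -2.5]
grip_width: 21.3
```

Call:
play_rows --commands '[{"offset":[0,0,0],"twist":-5},{"offset":[0,0,0],"twist":-5},{"offset":[0,0,0],"twist":-4},{"offset":[0,0,0],"twist":0}]'

```text
time: 7.35
tool_pos: [575.0, -12.4, 307.3]
tcp_rot: [3.14, -0.0, 1.676]
contact_force: [3.2, 2.3, -3.4]
grip_width: 22.0
```

```bash
python3 -c "
from h import *
go([574.3,-12.9,306.7],1.788)"
```

```text
t 7.35 pos [575.  -12.4 307.3] rot [ 3.1398e+00 -5.0000e-04  1.6759e+00] F [ 3.2  2.3 -3.4] M [ 0.47 -0.91 -0.04] grip 22.0 q [-0.15  0.52  1.52  0.    1.1  -0.26]
tool offset mm [-0.5 -0.8  0.6] twist deg -6.43
```

Call:
play_rows --commands '[{"offset":[0,0,0],"twist":-2},{"offset":[0,0,0],"twist":-2},{"offset":[0,0,0],"twist":-2},{"offset":[0,0,0],"twist":0}]'

```text
time: 7.75
tool_pos: [575.0, -12.3, 307.3]
tcp_rot: [3.14, -0.0, 1.779]
contact_force: [3.7, 2.7, -4.3]
grip_width: 22.1
```

```bash
python3 -c "
from h import *
go([574.3,-12.9,306.7],1.788)"
```

```text
t 7.75 pos [575.  -12.3 307.3] rot [ 3.1398e+00 -3.0000e-04  1.7787e+00] F [ 3.7  2.7 -4.3] M [ 0.72 -1.09 -0.02] grip 22.1 q [-0.15  0.52  1.52  0.    1.1  -0.36]
tool offset mm [-0.4 -0.8  0.6] twist deg -0.53
```

Call:
play_rows --commands '[{"offset":[0,0,0],"twist":-2},{"offset":[0,0,0],"twist":-2},{"offset":[0,0,0],"twist":0}]'

```text
time: 8.05
tool_pos: [575.0, -12.3, 307.3]
tcp_rot: [3.14, -0.0, 1.848]
contact_force: [3.8, 3.3, -4.3]
grip_width: 21.6
```

```bash
python3 -c "
from h import *
go([574.3,-12.9,306.7],1.788)"
```

```text
t 8.05 pos [575.  -12.3 307.3] rot [ 3.1398e+00 -2.0000e-04  1.8482e+00] F [ 3.8  3.3 -4.3] M [ 0.76 -1.14 -0.11] grip 21.6 q [-0.15  0.52  1.52  0.    1.1  -0.43]
tool offset mm [-0.3 -0.8  0.6] twist deg 3.45
```

Call:
play_rows --commands '[{"offset":[0,0,0],"twist":-2},{"offset":[0,0,0],"twist":-2},{"offset":[0,0,0],"twist":0}]'

```text
time: 8.35
tool_pos: [575.0, -12.4, 307.3]
tcp_rot: [3.14, -0.0, 1.917]
contact_force: [5.0, 4.2, -4.0]
grip_width: 22.0
```

```bash
python3 -c "
from h import *
go([574.3,-12.9,306.7],1.788)
cv2.imwrite('pics/s4.png',viewer.capture('side')[:,:,::-1]);
cv2.imwrite('pics/t4.png',viewer.capture('top')[:,:,::-1]);
crop('pics/s4.png','pics/s4c.png',230,140,320,230,6);crop('pics/t4.png','pics/t4c.png',210,150,310,240,6)"
```

```text
t 8.35 pos [575.  -12.4 307.3] rot [ 3.1397e+00 -3.0000e-04  1.9174e+00] F [ 5.   4.2 -4. ] M [ 0.78 -1.16 -0.37] grip 22.0 q [-0.16  0.52  1.52  0.    1.1  -0.5 ]
tool offset mm [-0.3 -0.8  0.6] twist deg 7.41
```

View pics/s4c.png

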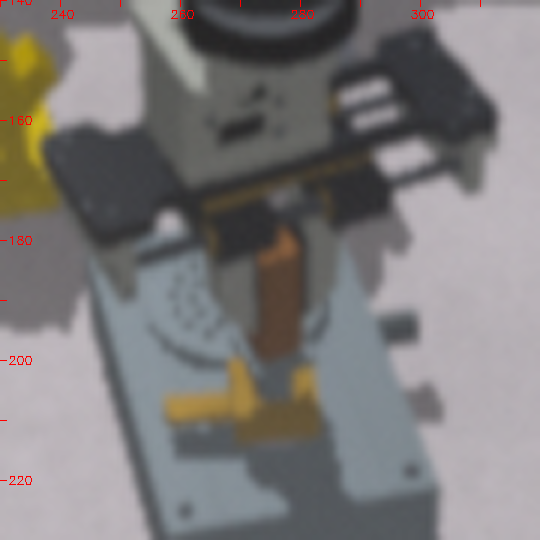

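View pics/t4c.png

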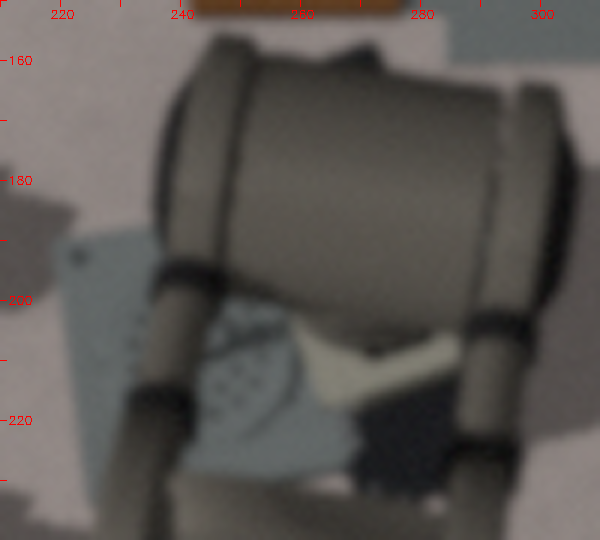

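```bash
python3 -c "
from h import *
G=(0,255,0)
for nm,a in(('a',1.45),('b',1.35)):
  v=(575,-12.6,.138+a)
  overlay('pics/s4.png','side',[(s,G) for s in boxw(-8,8,20,52,67,73,v)]+[(s,G) for s in boxw(-20,20,-20,20,64,82,v)],'pics/s4%s.png'%nm,245,190,295,225,8)
a=cv2.imread('pics/s4a.png');b=cv2.imread('pics/s4b.png');cv2.imwrite('pics/s4ab.png',np.vstack([a,b]))"
```

```text
(no output)
```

View pics/s4ab.png

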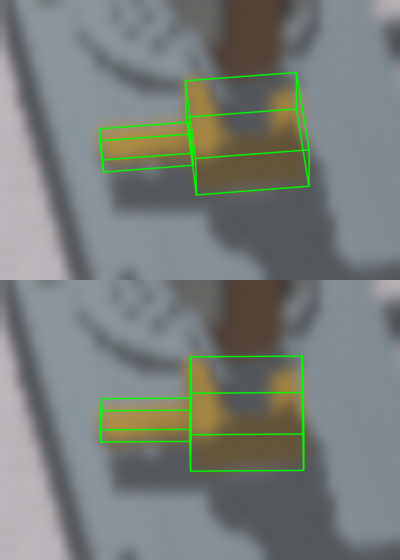

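```bash
python3 -c "
from h import *
G=(0,255,0)
crop('pics/s4.png','pics/s4e.png',252,192,292,222,16)
for nm,a in(('a',1.45),('b',1.35),('c',1.25)):
  v=(575,-12.6,.138+a)
  print(a,(proj('side',W([[-8,52,73],[8,52,73],[8,52,67],[8,20,67],[20,20,64],[20,-20,64],[20,-20,82]],v))+.5).round(1).tolist())
"
```

```text
1.45 [[257.8, 209.9], [257.4, 206.0], [257.4, 207.6], [268.6, 206.7], [268.2, 204.6], [282.0, 203.6], [282.0, 199.0]]
1.35 [[257.5, 208.7], [257.6, 204.8], [257.7, 206.3], [268.8, 206.2], [268.9, 204.1], [282.7, 204.0], [282.7, 199.5]]
1.25 [[257.3, 207.4], [258.0, 203.5], [258.1, 205.0], [269.2, 205.7], [269.6, 203.6], [283.4, 204.5], [283.4, 199.9]]
```

View pics/s4e.png

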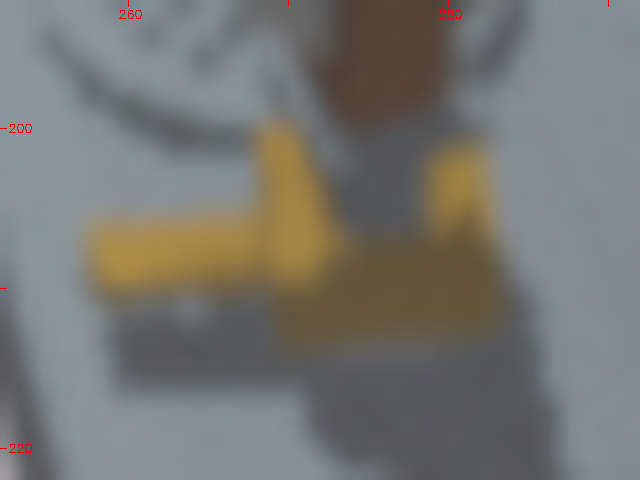

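Call:
play_rows --commands '[{"offset":[0,0,0],"twist":6},{"offset":[0,0,0],"twist":6},{"offset":[0,0,0],"twist":0}]'

```text
time: 8.75
tool_pos: [574.7, -12.7, 307.4]
tcp_rot: [3.141, 0.0, 1.708]
contact_force: [2.5, 1.5, -0.8]
grip_width: 21.9
```

Call:
play_rows --commands '[{"offset":[0,0,-0.008],"twist":0},{"offset":[0,0,-0.015],"twist":0},{"offset":[0,0,-0.02],"twist":0},{"offset":[0,0,-0.005],"twist":0},{"offset":[0,0,0],"twist":0}]'

```text
time: 9.25
tool_pos: [574.4, -12.8, 355.9]
tcp_rot: [3.141, 0.001, 1.711]
contact_force: [-0.2, 0.4, -1.4]
grip_width: 21.9
```

```bash
python3 -c "
from h import *
go([603.2,-311.3,352],0)
cv2.imwrite('pics/s5.png',viewer.capture('side')[:,:,::-1]);
crop('pics/s5.png','pics/s5c.png',230,140,320,230,6)"
```

```text
t 9.25 pos [574.4 -12.8 355.9] rot [3.1408e+00 8.0000e-04 1.7112e+00] F [-0.2  0.4 -1.4] M [ 0.07 -0.13 -0.  ] grip 21.9 q [-0.16  0.47  1.46 -0.    1.21 -0.3 ]
tool offset mm [-299.6  -13.3    4.2] twist deg 98.05
```

View pics/s5c.png

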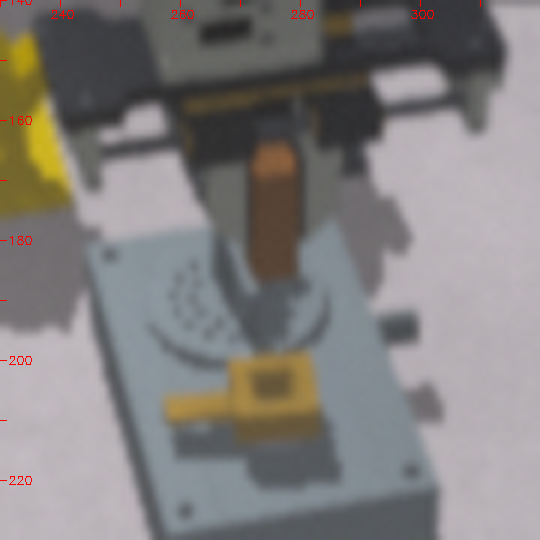

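Call:
play_rows --commands '[{"offset":[-0.043,-0.002,0],"twist":0},{"offset":[-0.043,-0.002,0],"twist":0},{"offset":[-0.043,-0.002,0],"twist":0},{"offset":[-0.043,-0.002,0],"twist":0},{"offset":[-0.043,-0.002,0],"twist":0}]'

```text
time: 9.8
tool_pos: [594.2, -228.6, 353.7]
tcp_rot: [-3.139, -0.001, 1.711]
contact_force: [0.9, -0.8, -1.7]
grip_width: 21.7
```

Call:
play_rows --commands '[{"offset":[-0.043,-0.002,0],"twist":0},{"offset":[-0.042,-0.001,0],"twist":7.8},{"offset":[0,0,0],"twist":7.8},{"offset":[0,0,0],"twist":7.8},{"offset":[0,0,0],"twist":0}]'

```text
time: 10.3
tool_pos: [603.1, -312.0, 353.3]
tcp_rot: [-3.138, -0.001, 1.3]
contact_force: [0.5, 0.3, -0.6]
grip_width: 21.7
```

```bash
python3 -c "
from h import *
go([603.0,-311.9,310],1.303)"
```

```text
t 10.3 pos [ 603.1 -312.   353.3] rot [-3.1385e+00 -8.0000e-04  1.3003e+00] F [ 0.5  0.3 -0.6] M [ 0.04 -0.11  0.03] grip 21.7 q [-0.59  0.67  1.12 -0.    1.36 -0.32]
tool offset mm [ 0.1  0.  43.3] twist deg -0.15
```

Call:
play_rows --commands '[{"offset":[0,0,0.03],"twist":0},{"offset":[0,0,0.022],"twist":0},{"offset":[0,0,0],"twist":0},{"offset":[0,0,0],"twist":0}]'

```text
time: 10.7
tool_pos: [603.6, -311.3, 303.0]
tcp_rot: [-3.14, -0.0, 1.305]
contact_force: [-0.1, -0.2, -0.5]
grip_width: 21.7
```

```bash
python3 -c "
from h import *
go([603.0,-311.9,256.7],1.303)
cv2.imwrite('pics/s6.png',viewer.capture('side')[:,:,::-1]);
crop('pics/s6.png','pics/s6c.png',250,230,340,320,6)"
```

```text
t 10.7 pos [ 603.6 -311.3  303. ] rot [-3.1405e+00 -2.0000e-04  1.3046e+00] F [-0.1 -0.2 -0.5] M [ 0.01 -0.1  -0.01] grip 21.7 q [-0.59  0.71  1.18 -0.    1.25 -0.32]
tool offset mm [-0.7 -0.3 46.3] twist deg 0.09
```

View pics/s6c.png

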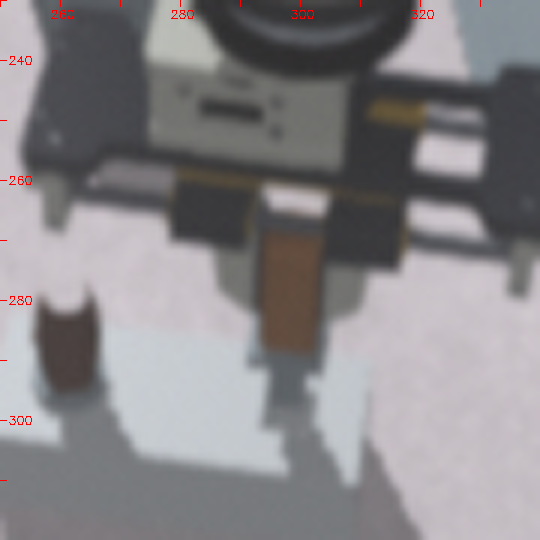

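Call:
play_rows --commands '[{"offset":[-0.0005,0,0.015],"twist":0},{"offset":[0,0,0.015],"twist":0},{"offset":[0,0,0.008],"twist":0},{"offset":[0,0,0.004],"twist":0},{"offset":[0,0,0],"twist":0}]'

```text
time: 11.25
tool_pos: [603.4, -312.1, 261.6]
tcp_rot: [3.141, 0.0, 1.302]
contact_force: [-0.1, 0.2, -0.5]
grip_width: 21.9
```

```bash
python3 -c "
from h import *
go([603.0,-311.9,256.7],1.303)"
```

```text
t 11.25 pos [ 603.4 -312.1  261.6] rot [3.1411e+00 2.0000e-04 1.3024e+00] F [-0.1  0.2 -0.5] M [ 0.   -0.08  0.01] grip 21.9 q [-0.59  0.75  1.23 -0.    1.17 -0.32]
tool offset mm [ 0.1 -0.5  4.9] twist deg -0.03
```

Call:
play_rows --commands '[{"offset":[0,0,0.003],"twist":0},{"offset":[0,0,0.0015],"twist":0},{"offset":[0,0,0],"twist":0},{"offset":[0,0,0],"twist":0}]'

```text
time: 11.65
tool_pos: [603.4, -312.1, 256.9]
tcp_rot: [3.141, 0.0, 1.302]
contact_force: [-0.8, 0.4, -1.6]
grip_width: 21.9
```

Call:
play_rows --commands '[{"offset":[0,0,0],"twist":0},{"offset":[0,0,0],"twist":0},{"offset":[0,0,0],"twist":0},{"offset":[0,0,0],"twist":0}]' --jaw 130

```text
time: 12.05
tool_pos: [603.3, -312.1, 256.9]
tcp_rot: [3.141, 0.0, 1.302]
contact_force: [0.1, 0.2, 0.5]
grip_width: 44.3
```

Call:
play_rows --commands '[{"offset":[0,0,-0.01],"twist":0},{"offset":[0,0,-0.03],"twist":0},{"offset":[0,0,-0.04],"twist":0},{"offset":[0,0,-0.03],"twist":0},{"offset":[0,0,0],"twist":0}]'

```text
time: 12.55
tool_pos: [603.8, -312.3, 373.5]
tcp_rot: [3.131, 0.004, 1.302]
contact_force: [-0.7, -1.0, 0.9]
grip_width: 45.0
```

```bash
python3 -c "
from h import *
go([562.6,69.9,360],1.709)
cv2.imwrite('pics/s7.png',viewer.capture('side')[:,:,::-1]);
cv2.imwrite('pics/t7.png',viewer.capture('top')[:,:,::-1]);
crop('pics/s7.png','pics/s7c.png',240,220,330,320,6);crop('pics/t7.png','pics/t7c.png',210,165,310,240,8);crop('pics/s7.png','pics/s7d.png',240,165,310,225,11)"
```

```text
t 12.55 pos [ 603.8 -312.3  373.5] rot [3.1312 0.0035 1.302 ] F [-0.7 -1.   0.9] M [-0.03 -0.03 -0.04] grip 45.0 q [-0.59  0.65  1.09 -0.    1.39 -0.32]
tool offset mm [ 357.6 -141.3   10.8] twist deg -23.32
```

View pics/s7c.png

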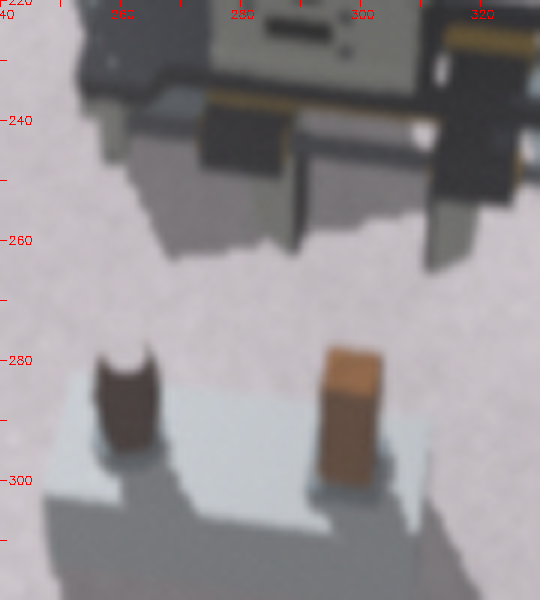

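View pics/t7c.png

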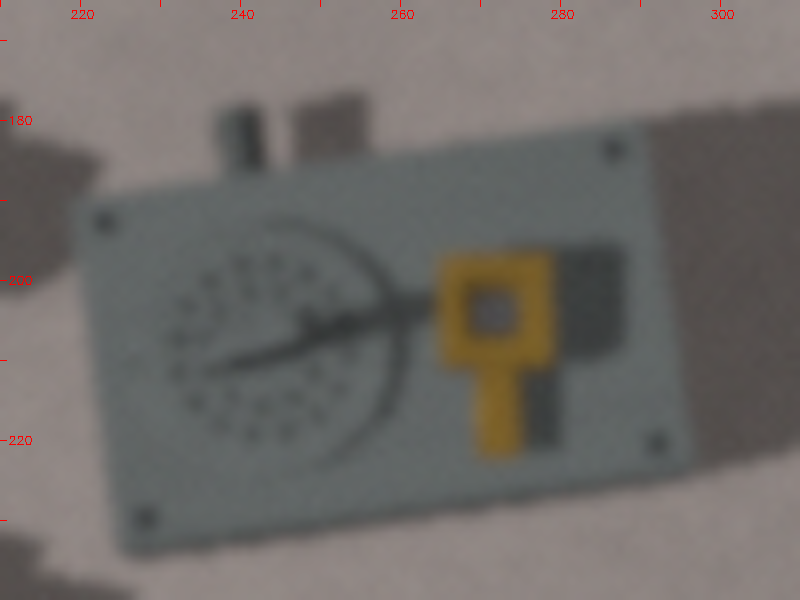

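View pics/s7d.png

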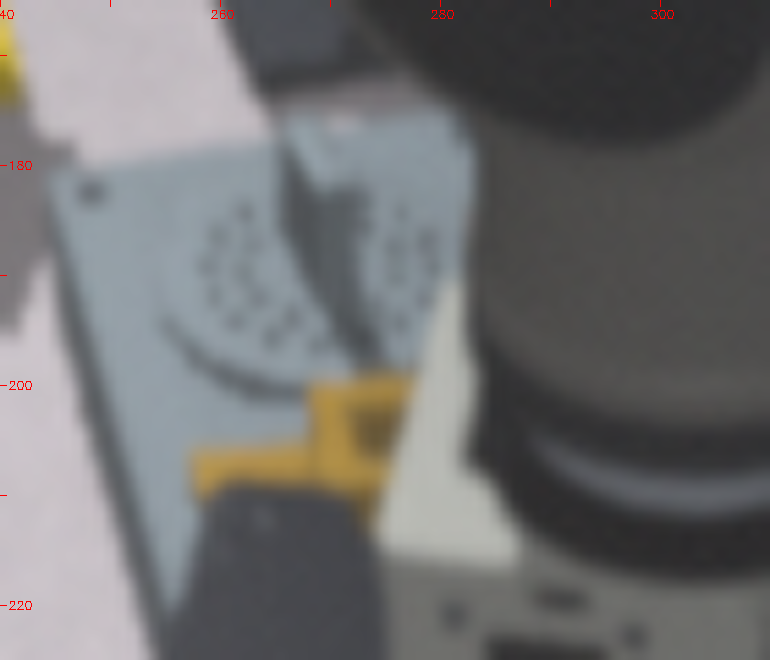

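```bash
python3 -c "
from h import *
cols=[(0,255,0),(0,0,255)]
for n,f,b in(('top','pics/t7.png',(220,180,280,230)),('side','pics/s7.png',(240,165,300,215))):
  ims=[]
  for y in(.138,.24):
    v=(562.6,69.5,y)
    c=[(W([46*np.cos(a),46*np.sin(a),65],v)[0],W([46*np.cos(a+.2),46*np.sin(a+.2),65],v)[0]) for a in np.arange(0,6.3,.2)]
    overlay(f,n,[(s,cols[0]) for s in boxw(-6,6,-16,16,65,107,v)]+[(s,(0,255,255)) for s in c],'pics/x.png',*b,10)
    ims.append(cv2.imread('pics/x.png'))
  cv2.imwrite('pics/tab_%s.png'%n,cv2.resize(np.hstack(ims),None,fx=.66,fy=.66))
"
```

```text
(no output)
```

View pics/tab_top.png

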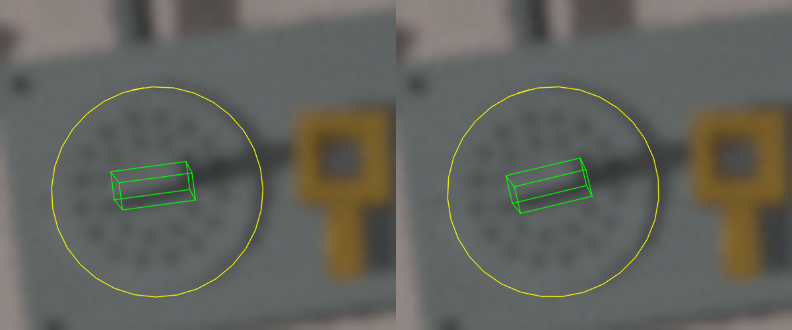

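View pics/tab_side.png

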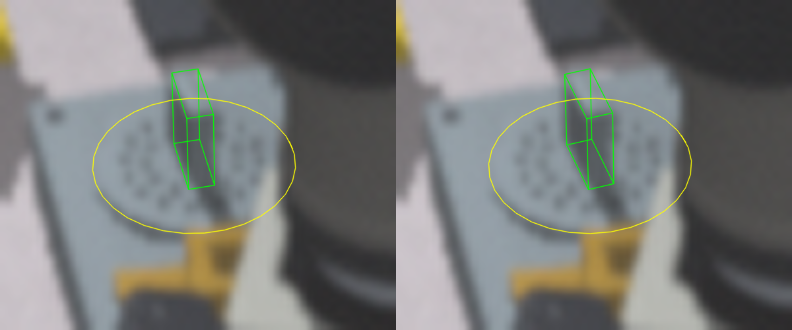

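```bash
python3 -c "
from h import *
def enh(f,b,s,o):
  u0,v0,u1,v1=b
  im=cv2.imread(f)[v0:v1,u0:u1].astype(float); im=np.clip((im-im.min())*255/(np.percentile(im,99)-im.min()),0,255).astype(np.uint8)
  return cv2.resize(im,None,fx=s,fy=s,interpolation=cv2.INTER_CUBIC)
def draw(im,n,b,s,v,col):
  for a,c in boxw(-6,6,-16,16,65,107,v):
    p=(proj(n,np.array([a,c]))+.5-[b[0],b[1]])*s*16
    cv2.line(im,tuple(int(x) for x in p[0]),tuple(int(x) for x in p[1]),col,1,cv2.LINE_AA,4)
  return im
b=(228,195,268,220); A=enh('pics/t7.png',b,18,0)
c=(258,170,283,205); C=enh('pics/s7.png',c,15,0)
cv2.imwrite('pics/e1.png',np.vstack([A, ]))
cv2.imwrite('pics/e2.png',np.hstack([C]+[draw(C.copy(),'side',c,15,(562.6,69.5,y),(0,0,255)) for y in(.24,)]))
cv2.imwrite('pics/e3.png',draw(A.copy(),'top',b,18,(562.6,69.5,.24),(0,0,255)))
"
```

```text
(no output)
```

View pics/e1.png

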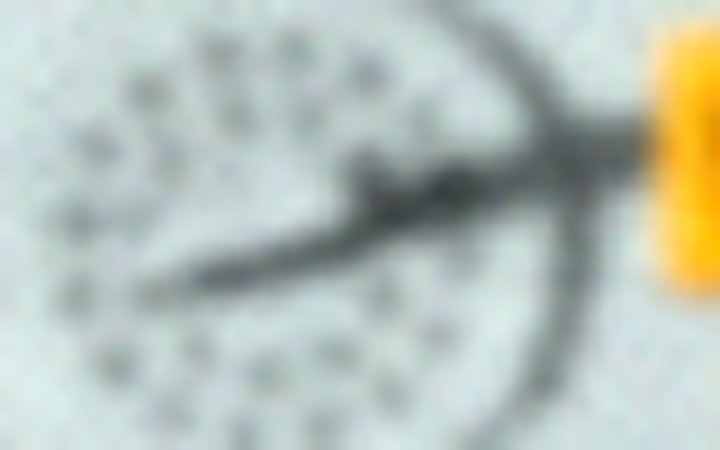

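View pics/e2.png

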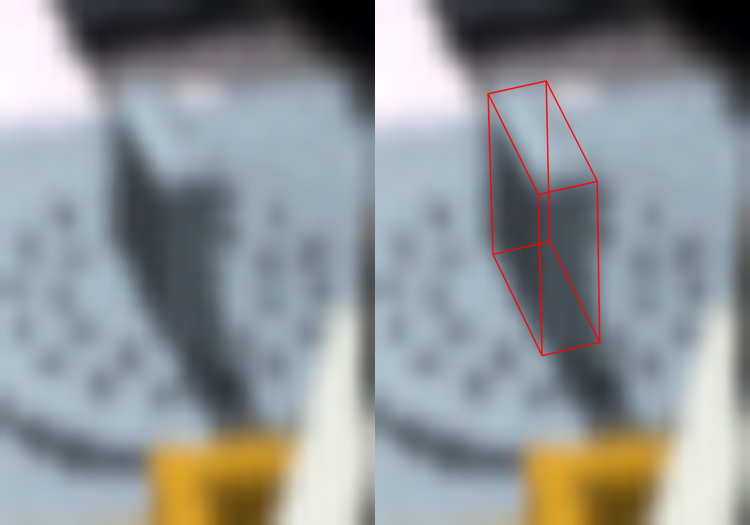

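View pics/e3.png

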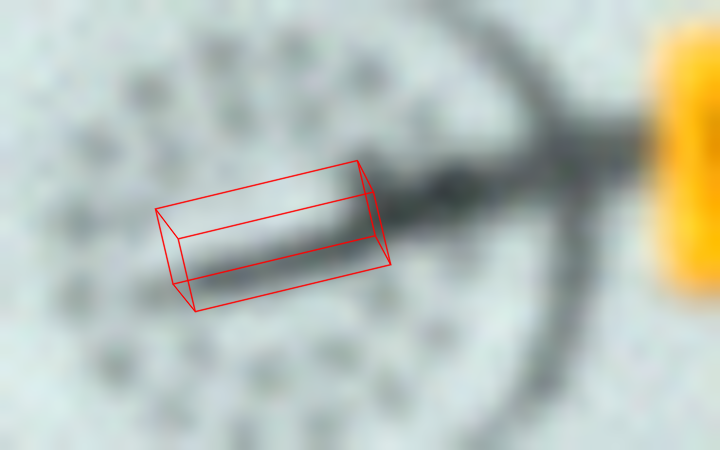

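```bash
python3 -c "
from h import *
go([563.8,69.6,320],1.811)"
```

```text
t 12.65 pos [ 603.2 -311.9  368.1] rot [3.1394e+00 8.0000e-04 1.3020e+00] F [-0.1 -0.3 -0.1] M [-0.03 -0.06 -0.04] grip 45.1 q [-0.59  0.66  1.1  -0.    1.38 -0.32]
tool offset mm [ 357.4 -139.5   47.5] twist deg -29.16
```

Call:
play_rows --commands '[{"offset":[0.04,-0.0155,0],"twist":0},{"offset":[0.04,-0.0155,0.004],"twist":0},{"offset":[0.04,-0.0155,0.007],"twist":0},{"offset":[0.04,-0.0155,0.007],"twist":0},{"offset":[0.04,-0.0155,0.007],"twist":0}]'

```text
time: 13.15
tool_pos: [580.9, -96.9, 340.2]
tcp_rot: [-3.139, -0.0, 1.302]
contact_force: [1.0, 0.3, -0.5]
grip_width: 44.9
```

Call:
play_rows --commands '[{"offset":[0.04,-0.0155,0.007],"twist":0},{"offset":[0.04,-0.0155,0.007],"twist":0},{"offset":[0.04,-0.0155,0.007],"twist":0},{"offset":[0.037,-0.0155,0.005],"twist":0},{"offset":[0,0,0],"twist":-7.3}]'

```text
time: 13.65
tool_pos: [562.0, 73.6, 313.6]
tcp_rot: [-3.137, -0.001, 1.435]
contact_force: [-0.1, 0.0, -0.2]
grip_width: 44.9
```

Call:
play_rows --commands '[{"offset":[0,0,0],"twist":-7.3},{"offset":[0,0,0],"twist":-7.3},{"offset":[0,0,0],"twist":-7.3},{"offset":[0,0,0],"twist":0}]'

```text
time: 14.05
tool_pos: [563.2, 69.2, 314.5]
tcp_rot: [-3.139, -0.001, 1.813]
contact_force: [-0.4, 0.3, -0.8]
grip_width: 44.9
```

```bash
python3 -c "
from h import *
go([563.8,69.6,251],1.811)"
```

```text
t 14.05 pos [563.2  69.2 314.5] rot [-3.1390e+00 -6.0000e-04  1.8128e+00] F [-0.4  0.3 -0.8] M [-0.02 -0.12  0.04] grip 44.9 q [-0.01  0.5   1.53 -0.    1.11 -0.25]
tool offset mm [ 0.2  0.8 63.5] twist deg 0.1
```

Call:
play_rows --commands '[{"offset":[0,0.0005,0.025],"twist":0},{"offset":[0,0,0.02],"twist":0},{"offset":[0,0,0.012],"twist":0},{"offset":[0,0,0.006],"twist":0},{"offset":[0,0,0],"twist":0}]'

```text
time: 14.55
tool_pos: [564.0, 69.3, 251.9]
tcp_rot: [-3.14, -0.0, 1.81]
contact_force: [-0.6, -0.6, 0.2]
grip_width: 45.3
```

Call:
play_rows --commands '[{"offset":[0,0,0],"twist":0},{"offset":[0,0,0],"twist":0},{"offset":[0,0,0],"twist":0},{"offset":[0,0,0],"twist":0},{"offset":[0,0,0],"twist":0}]' --jaw 255

```text
time: 15.05
tool_pos: [564.2, 69.3, 253.1]
tcp_rot: [3.141, 0.0, 1.812]
contact_force: [-1.8, 0.7, 1.6]
grip_width: 12.2
```

Call:
play_rows --commands '[{"offset":[0,0,0],"twist":0},{"offset":[0,0,0],"twist":0},{"offset":[0,0,0],"twist":0}]'

```text
time: 15.35
tool_pos: [564.2, 69.3, 253.1]
tcp_rot: [3.141, 0.0, 1.812]
contact_force: [-2.4, -0.0, 5.2]
grip_width: 12.1
```

```bash
python3 -c "
from h import *
go([563.8,69.6,251],1.811)"
```

```text
t 15.35 pos [564.2  69.3 253.1] rot [3.1412e+00 2.0000e-04 1.8115e+00] F [-2.4 -0.   5.2] M [-0.02  0.09  0.01] grip 12.1 q [-0.01  0.58  1.59 -0.    0.97 -0.25]
tool offset mm [ 0.4 -0.3  2.1] twist deg 0.03
```

Call:
play_rows --commands '[{"offset":[0,0,-0.008],"twist":0},{"offset":[0,0,-0.012],"twist":0},{"offset":[0,0,-0.01],"twist":0},{"offset":[0,0,0],"twist":0},{"offset":[0,0,0],"twist":0}]'

```text
time: 15.85
tool_pos: [564.1, 69.3, 283.1]
tcp_rot: [3.141, 0.0, 1.812]
contact_force: [-0.2, 0.6, -2.3]
grip_width: 11.9
```

```bash
python3 -c "
from h import *
go([563.8,69.6,283],1.811)
cv2.imwrite('pics/s8.png',viewer.capture('side')[:,:,::-1]);
crop('pics/s8.png','pics/s8c.png',225,130,325,230,6)"
```

```text
t 15.85 pos [564.1  69.3 283.1] rot [3.1408e+00 3.0000e-04 1.8116e+00] F [-0.2  0.6 -2.3] M [-0.04 -0.13 -0.  ] grip 11.9 q [-0.01  0.54  1.57 -0.    1.03 -0.25]
tool offset mm [ 0.4 -0.3  0.1] twist deg 0.03
```

View pics/s8c.png

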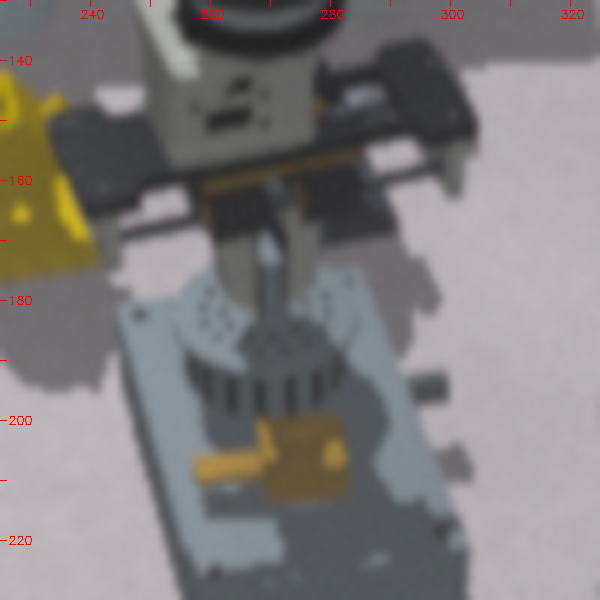

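Call:
play_rows --commands '[{"offset":[0.004,0,0],"twist":0},{"offset":[0.004,0,-0.0015],"twist":0},{"offset":[0.004,0,-0.002],"twist":0},{"offset":[0.0035,0,-0.002],"twist":0},{"offset":[0,0,0],"twist":0}]'

```text
time: 16.4
tool_pos: [560.4, 84.0, 287.9]
tcp_rot: [-3.141, 0.002, 1.812]
contact_force: [0.2, -4.9, -2.4]
grip_width: 12.1
```

```bash
python3 -c "
from h import *
go([563.8,69.6,283],1.811)
cv2.imwrite('pics/s9.png',viewer.capture('side')[:,:,::-1]);
crop('pics/s9.png','pics/s9c.png',225,130,325,230,6)"
```

```text
t 16.4 pos [560.4  84.  287.9] rot [-3.1407e+00  1.7000e-03  1.8122e+00] F [ 0.2 -4.9 -2.4] M [-1.06 -0.14  0.  ] grip 12.1 q [ 0.01  0.53  1.57 -0.    1.04 -0.23]
tool offset mm [-14.8  -0.1   4.9] twist deg 0.07
```

View pics/s9c.png

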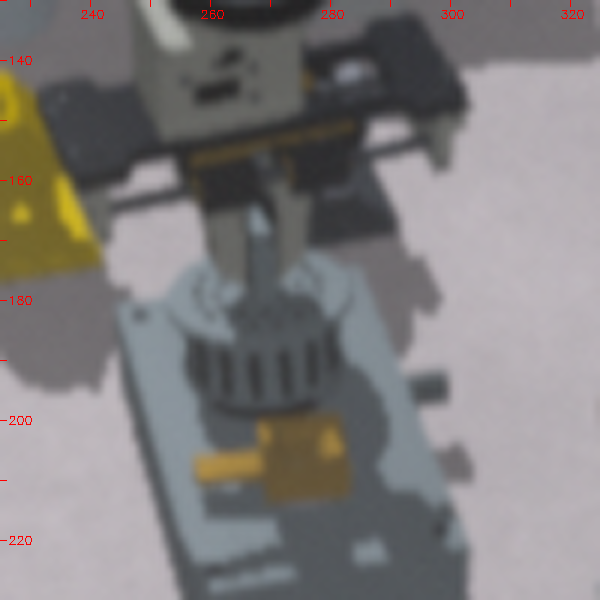

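Call:
play_rows --commands '[{"offset":[0.004,0,-0.0014],"twist":0},{"offset":[0.004,0,-0.0012],"twist":0},{"offset":[0.0045,0,-0.001],"twist":0},{"offset":[0.0045,0,-0.0006],"twist":0},{"offset":[0.0045,0,-0.0004],"twist":0}]'

```text
time: 16.95
tool_pos: [555.3, 104.6, 292.7]
tcp_rot: [-3.141, 0.002, 1.812]
contact_force: [-0.5, -6.6, -0.6]
grip_width: 11.7
```

Call:
play_rows --commands '[{"offset":[0.004,0,-0.0003],"twist":0},{"offset":[0.0045,0,0],"twist":0},{"offset":[0.0045,0,0.0004],"twist":0},{"offset":[0,0,0],"twist":0},{"offset":[0,0,0],"twist":0}]'

```text
time: 17.45
tool_pos: [552.1, 117.6, 292.9]
tcp_rot: [-3.141, 0.001, 1.812]
contact_force: [-1.3, -4.3, 2.1]
grip_width: 12.0
```

```bash
python3 -c "
from h import *
go([563.8,69.6,283],1.811)
cv2.imwrite('pics/s10.png',viewer.capture('side')[:,:,::-1]);
cv2.imwrite('pics/t10.png',viewer.capture('top')[:,:,::-1]);
crop('pics/s10.png','pics/s10c.png',225,130,325,230,6)"
```

```text
t 17.45 pos [552.1 117.6 292.9] rot [-3.1412e+00  7.0000e-04  1.8117e+00] F [-1.3 -4.3  2.1] M [-1.09  0.15 -0.05] grip 12.0 q [ 0.07  0.52  1.57 -0.    1.05 -0.17]
tool offset mm [-49.4  -0.1   9.9] twist deg 0.04
```

View pics/s10c.png

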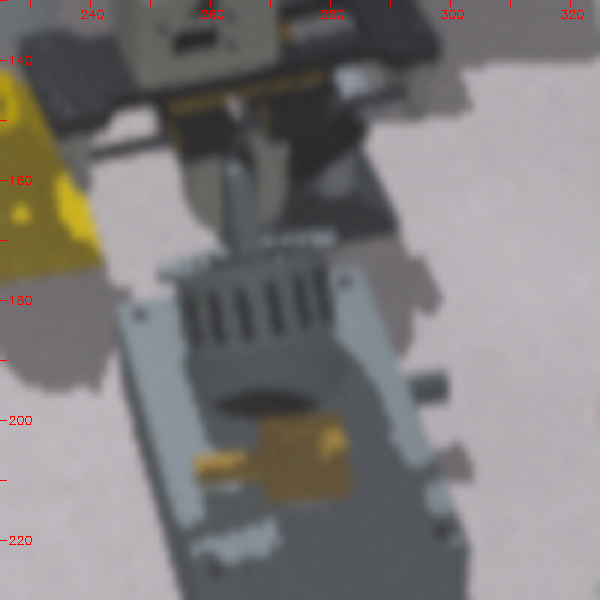

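Call:
play_rows --commands '[{"offset":[0,0,-0.01],"twist":0},{"offset":[0,0,-0.025],"twist":0},{"offset":[0,0,-0.035],"twist":0},{"offset":[0,0,-0.03],"twist":0},{"offset":[0,0,-0.015],"twist":0}]'

```text
time: 18.05
tool_pos: [552.3, 118.6, 411.1]
tcp_rot: [3.137, -0.001, 1.812]
contact_force: [0.4, -0.6, -2.1]
grip_width: 12.3
```

Call:
play_rows --commands '[{"offset":[-0.02,0,0],"twist":-8},{"offset":[0,0,0],"twist":-8},{"offset":[0,0,0],"twist":-8},{"offset":[0,0,0],"twist":-8},{"offset":[0,0,0],"twist":-8}]'

```text
time: 18.55
tool_pos: [556.9, 99.1, 407.9]
tcp_rot: [3.14, -0.001, 2.516]
contact_force: [-0.5, 0.0, -2.4]
grip_width: 11.8
```

Call:
play_rows --commands '[{"offset":[0,0,0],"twist":-8},{"offset":[0,0,0],"twist":-8},{"offset":[0,0,0],"twist":-8},{"offset":[0,0,0],"twist":-8},{"offset":[0,0,0],"twist":-8}]'

```text
time: 19.05
tool_pos: [556.9, 99.1, 407.9]
tcp_rot: [3.14, -0.0, -3.069]
contact_force: [0.4, 0.5, -1.5]
grip_width: 11.7
```

Call:
play_rows --commands '[{"offset":[0,0,0],"twist":-6.3},{"offset":[0,0,0],"twist":0}]'

```text
time: 19.25
tool_pos: [556.9, 99.0, 407.9]
tcp_rot: [3.14, 0.0, -2.964]
contact_force: [0.2, -0.5, -2.0]
grip_width: 11.6
```

```bash
python3 -c "
from h import *
go([469,252.1,408],3.317-2*np.pi)
cv2.imwrite('pics/s11.png',viewer.capture('side')[:,:,::-1]);
cv2.imwrite('pics/t11.png',viewer.capture('top')[:,:,::-1]);
print(status.get_obs()['tool_pos'])
crop('pics/s11.png','pics/s11c.png',200,70,320,180,6);crop('pics/t11.png','pics/t11c.png',170,150,290,250,6)"
```

```text
t 19.25 pos [556.9  99.  407.9] rot [ 3.1402e+00  2.0000e-04 -2.9641e+00] F [ 0.2 -0.5 -2. ] M [ 0.08 -0.1  -0.03] grip 11.6 q [ 0.04  0.41  1.4   0.    1.32 -1.71]
tool offset mm [5.950e+01 1.662e+02 1.000e-01] twist deg 0.12
[556.91451358  98.85883741 407.81036079]
```

View pics/s11c.png

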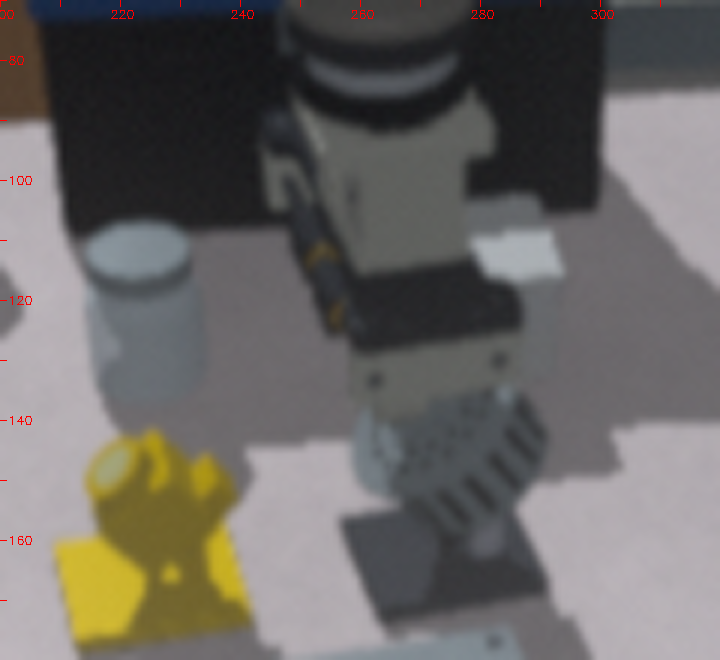

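View pics/t11c.png

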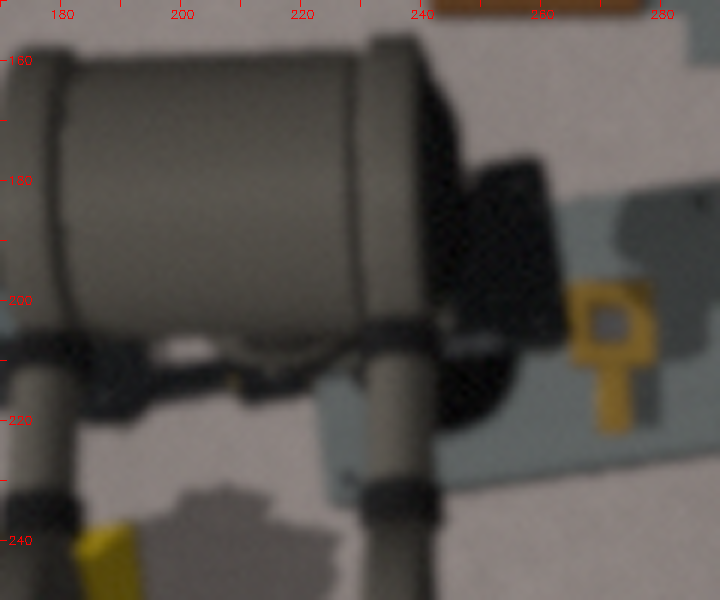

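```bash
cat >> h.py <<'E'
def strainer_pose(tool_pos,yaw,th,a=74.,dx=0.):
    # returns R (cols: strainer axes), origin ; th rad tilt of z toward tool +x ; pivot at strainer (0,dx,a)
    tx=np.array([np.cos(yaw),np.sin(yaw),0]); ty=np.array([np.sin(yaw),-np.cos(yaw),0]); up=np.array([0,0,1.])
    z=np.cos(th)*up+np.sin(th)*tx; y=np.cos(th)*tx-np.sin(th)*up; x=ty
    g=np.array(tool_pos)-[0,0,159.]
    R=np.c_[x,y,z]; return R,g-R@np.array([0,dx,a])
def ssegs(R,o,col):
    s=[]
    for r,z in((46,45),(46,40),(38,40),(38,0)):
        A=np.linspace(0,2*np.pi,49); P=np.c_[r*np.cos(A),r*np.sin(A),np.full(49,z)]@R.T+o
        s+=[((P[i],P[i+1]),col) for i in range(48)]
    b=boxw(-6,6,-16,16,45,87,(0,0,0))
    s+=[((R@p+o,R@q+o),col) for p,q in b]
    return s
E
python3 -c "
from h import *
ims=[]
for d in(31,35,39):
  R,o=strainer_pose([556.9,98.9,407.8],-2.964,np.radians(d))
  overlay('pics/s11.png','side',ssegs(R,o,(0,0,255)),'pics/x.png',250,125,300,165,5.2*1.0)
  ims.append(cv2.imread('pics/x.png'))
cv2.imwrite('pics/f1.png',np.hstack(ims))
R,o=strainer_pose([556.9,98.9,407.8],-2.964,np.radians(35))
overlay('pics/s11.png','side',ssegs(R,o,(0,0,255)),'pics/f2.png',250,125,300,165,14)
crop('pics/s11.png','pics/f3.png',250,125,300,165,14)
"
```

```text
(no output)
```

View pics/f1.png

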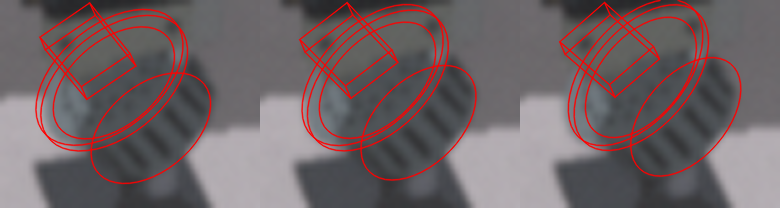

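View pics/f2.png

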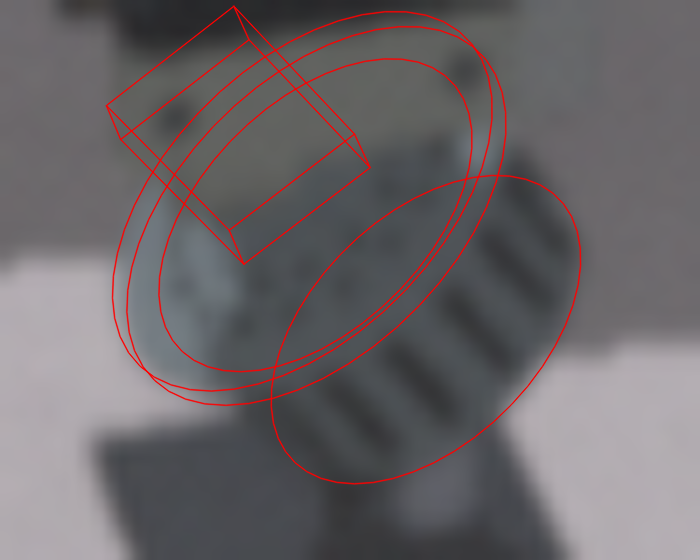

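View pics/f3.png

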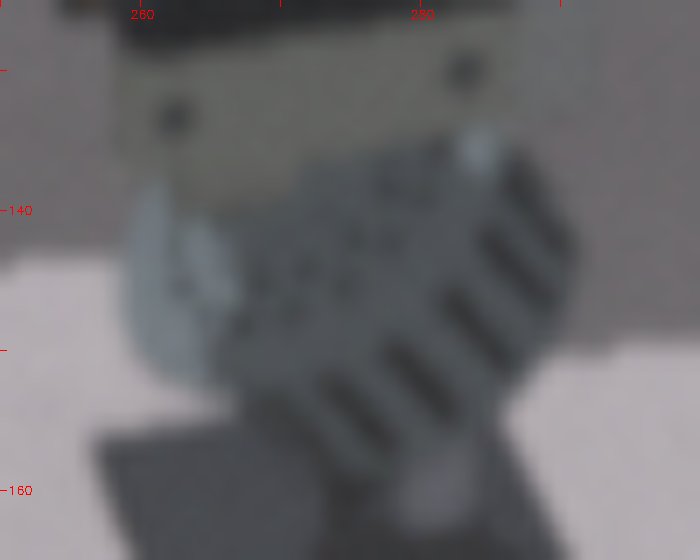

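```bash
python3 -c "
from h import *
for d in(31,33,35,37,39):
  R,o=strainer_pose([556.9,98.9,407.8],-2.964,np.radians(d))
  # near side surface slots: tool y dir; camera side is -y world
  P=[]
  for ang in (-60,-30,0,30,60):
    best=None
    u=R@np.array([np.cos(np.radians(ang)),np.sin(np.radians(ang)),0])*38
    if u[1]>0: u=R@np.array([-np.cos(np.radians(ang)),np.sin(np.radians(ang)),0])*38
    q=proj('side',np.array([o+u+R[:,2]*32,o+u+R[:,2]*8])); P.append(round(np.degrees(np.arctan2(*(q[1]-q[0])[::-1])),1))
  # silhouettes
  A=np.linspace(0,2*np.pi,721)
  f=np.vstack([np.c_[46*np.cos(A),46*np.sin(A),np.full(721,z)] for z in(45,40)])@R.T+o
  b=np.c_[38*np.cos(A),38*np.sin(A),0*A]@R.T+o
  pf=(proj('side',f)+.5-[250,125])*14; pb=(proj('side',b)+.5-[250,125])*14
  k=np.abs(pf[:,1]-270)<3; kk=np.abs(pf[:,0]-190)<3; k3=np.abs(pb[:,1]-320)<3
  print(d,P,'flange left@270',pf[k,0].min().round(),'flange bottom@x190',pf[kk,1].max().round(),'basket max u',pb[:,0].max().round(),'right@320',pb[k3,0].max().round())
for a in [((325,375),(390,445)),((390,345),(455,420)),((440,290),(510,370)),((480,235),(555,305)),((505,155),(570,240))]: print(np.degrees(np.arctan2(a[1][1]-a[0][1],a[1][0]-a[0][0])))
"
```

```text
31 [np.float64(52.0), np.float64(51.3), np.float64(50.5), np.float64(49.8), np.float64(49.4)] flange left@270 97.0 flange bottom@x190 403.0 basket max u 566.0 right@320 560.0
33 [np.float64(49.5), np.float64(48.9), np.float64(48.1), np.float64(47.4), np.float64(47.0)] flange left@270 105.0 flange bottom@x190 402.0 basket max u 573.0 right@320 564.0
35 [np.float64(47.1), np.float64(46.5), np.float64(45.7), np.float64(45.0), np.float64(44.6)] flange left@270 113.0 flange bottom@x190 401.0 basket max u 580.0 right@320 568.0
37 [np.float64(44.7), np.float64(44.1), np.float64(43.3), np.float64(42.6), np.float64(42.3)] flange left@270 122.0 flange bottom@x190 399.0 basket max u 587.0 right@320 571.0
39 [np.float64(42.3), np.float64(41.7), np.float64(40.9), np.float64(40.3), np.float64(39.9)] flange left@270 130.0 flange bottom@x190 395.0 basket max u 593.0 right@320 573.0
47.12109639666146
49.08561677997488
48.81407483429036
43.025065989118026
52.59464336859145
```

Call:
play_rows --commands '[{"offset":[0.011,0.032,0],"twist":0},{"offset":[0.012,0.034,0],"twist":0},{"offset":[0.012,0.034,0],"twist":0},{"offset":[0.012,0.034,0],"twist":0},{"offset":[0.012,0.032,0],"twist":0}]'

```text
time: 19.85
tool_pos: [468.8, 252.9, 407.9]
tcp_rot: [3.141, 0.0, -2.968]
contact_force: [-0.3, 0.1, -2.0]
grip_width: 11.6
```

Call:
play_rows --commands '[{"offset":[0,0,0],"twist":0},{"offset":[0,0,0],"twist":0},{"offset":[0,0,0],"twist":0}]'

```text
time: 20.15
tool_pos: [470.2, 251.0, 407.8]
tcp_rot: [-3.141, 0.0, -2.967]
contact_force: [0.4, -0.2, -1.3]
grip_width: 11.7
```

```bash
python3 -c "
from h import *
L=np.array([578.6,271.5,90]);zl=np.array([-np.sin(np.radians(35))*np.cos(.175),-np.sin(np.radians(35))*np.sin(.175),np.cos(np.radians(35))])
t=L+194*zl+[0,0,159]
go(t,3.317-2*np.pi)
cv2.imwrite('pics/s12.png',viewer.capture('side')[:,:,::-1]);
cv2.imwrite('pics/t12.png',viewer.capture('top')[:,:,::-1]);
p=status.get_obs()['tool_pos'];print(p)
y=status.get_obs()['tcp_rot'][2]
R,o=strainer_pose(p,y,np.radians(35)); d=o-L; print('dist',d@zl,'lat',np.linalg.norm(d-(d@zl)*zl))
crop('pics/s12.png','pics/s12c.png',180,60,310,180,5);crop('pics/t12.png','pics/t12c.png',120,150,240,270,5)
overlay('pics/s12.png','side',ssegs(R,o,(0,0,255)),'pics/s12o.png',210,85,270,135,12)
crop('pics/s12.png','pics/s12e.png',210,85,270,135,12)
"
```

```text
t 20.15 pos [470.2 251.  407.8] rot [-3.1414e+00  3.0000e-04 -2.9670e+00] F [ 0.4 -0.2 -1.3] M [ 0.11 -0.12 -0.02] grip 11.7 q [ 0.35  0.35  1.5  -0.    1.29 -1.4 ]
tool offset mm [ 1.   1.3 -0.2] twist deg -0.04
[470.38402041 250.68231172 407.62963682]
dist 119.14285565742892 lat 1.845353730097937
```

View pics/s12c.png

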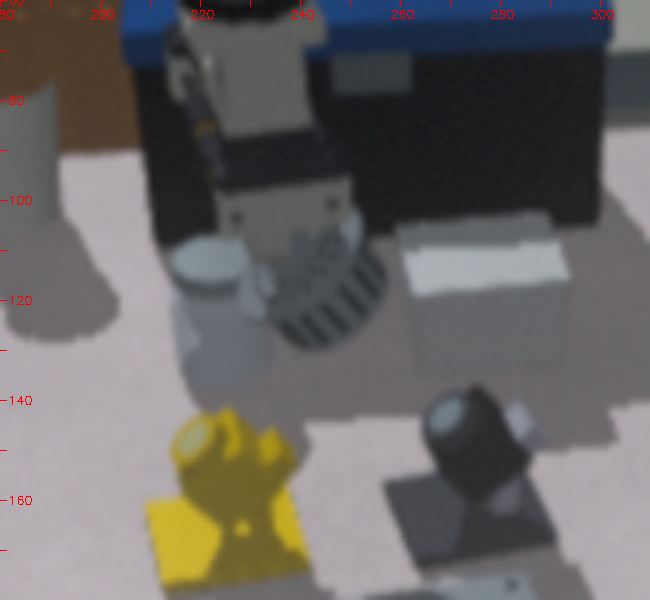

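View pics/t12c.png

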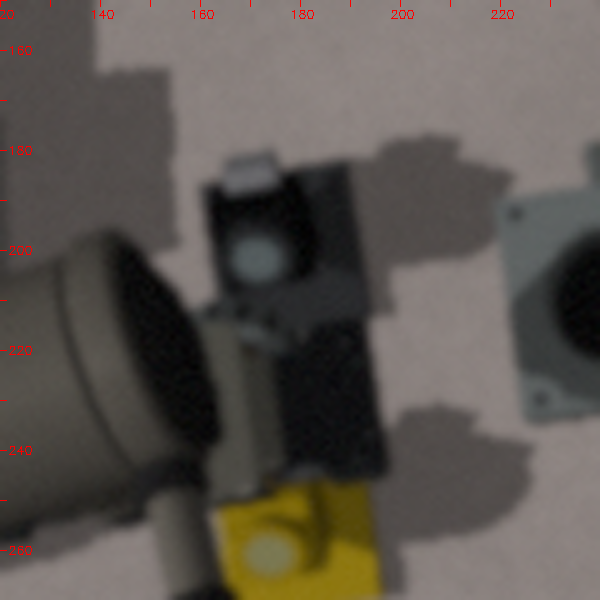

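View pics/s12o.png

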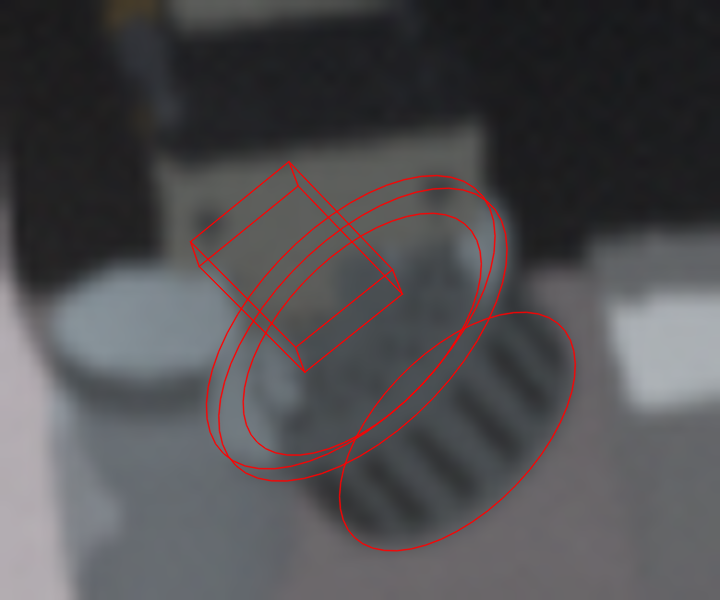

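View pics/s12e.png

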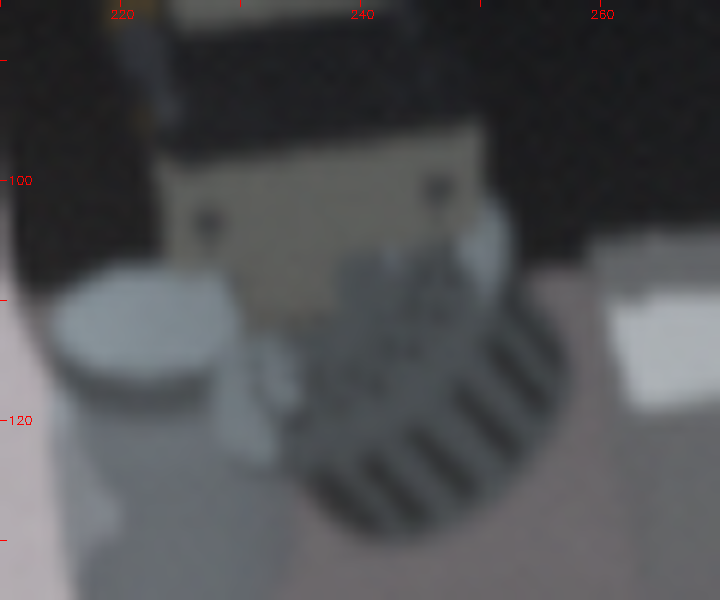

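```bash
cat > fitst.py <<'E'
from h import *
def run(pos,yaw,bpts,fpts,u0,v0,s,slots=None):
    b=np.array(bpts)/s+[u0,v0]-.5; f=np.array(fpts)/s+[u0,v0]-.5
    A=np.linspace(0,2*np.pi,1441)
    def curves(p):
        R,o=strainer_pose(pos,yaw,p[0],74+p[1],p[2])
        B=np.c_[38*np.cos(A),38*np.sin(A),0*A]@R.T+o
        F=[np.c_[46*np.cos(A),46*np.sin(A),0*A+z]@R.T+o for z in(45,40)]
        return proj('side',B),[proj('side',x) for x in F]
    def inside_d(pt,c):
        c=c.astype(np.float32); return -cv2.pointPolygonTest(c.reshape(-1,1,2),(float(pt[0]),float(pt[1])),True)
    def fun(p):
        B,F=curves(p); r=[inside_d(q,B) for q in b]
        hull=cv2.convexHull(np.vstack(F).astype(np.float32))[:,0]
        r+=[inside_d(q,hull) for q in f]
        return np.r_[r,p[1]/6,p[2]/6]
    r=least_squares(fun,[.61,0,0],diff_step=1e-3)
    J=r.jac; cov=np.linalg.inv(J.T@J)*(r.fun@r.fun)/max(1,len(r.fun)-3)
    print('tilt deg',np.degrees(r.x[0]).round(2),'+-',np.degrees(cov[0,0]**.5).round(2),'a',(74+r.x[1]).round(1),'dx',r.x[2].round(1),'res',r.fun.round(2))
    return r.x
E
python3 - <<'E'
from fitst import *
b=[(345,522),(370,538),(395,543),(430,533),(470,508),(510,468),(545,420),(565,380),(570,350),(560,315),(540,290)]
f=[(512,245),(503,210),(495,195)]
run([470.2,251,407.8],-2.967,b,f,210,85,12)
b=[(578,250),(572,225),(560,320),(530,370),(548,345)]
f=[(122,270),(128,320),(150,365),(190,388),(128,230)]
run([556.9,98.9,407.8],-2.964,b,f,250,125,14)
E
```

```text
tilt deg 36.74 +- 0.83 a 74.0 dx 0.0 res [ 0.69 -0.05 -0.22 -0.57 -0.88 -1.19 -1.16 -0.84 -0.65 -0.13  1.16  0.53
  0.33  0.45  0.    0.  ]
tilt deg 36.05 +- 0.78 a 74.0 dx 0.0 res [-0.41 -0.56 -0.57 -0.59 -0.51 -0.28 -0.63 -0.37 -0.73 -0.02  0.    0.  ]
```

```bash
cat > fit2.py <<'E'
from h import *
from scipy.ndimage import map_coordinates, gaussian_filter
from scipy.optimize import minimize
def edges(img,pos,yaw,p,rng):
    g=gaussian_filter(cv2.imread(img).astype(float).sum(2)/3,.7)
    R,o=strainer_pose(pos,yaw,p[0],p[1],p[2]); A=np.radians(np.arange(0,360,4))
    out=[]
    for r,z,(lo,hi) in rng:
        P=np.c_[r*np.cos(A),r*np.sin(A),0*A+z]@R.T+o; q=proj('side',P); c=q.mean(0)
        t=np.gradient(q,axis=0); n=np.c_[t[:,1],-t[:,0]]; n/=np.linalg.norm(n,axis=1)[:,None]; n*=np.sign((n*(q-c)).sum(1))[:,None]
        for i in range(len(A)):
            ang=np.degrees(np.arctan2(-(q[i]-c)[1],(q[i]-c)[0]))
            if not(lo<=ang<=hi): continue
            s=np.arange(-2.5,2.51,.1); pts=q[i]+s[:,None]*n[i]
            pr=map_coordinates(g,[pts[:,1],pts[:,0]],order=3); d=np.abs(np.gradient(pr,.1)); k=d.argmax()
            if 3<k<len(s)-4 and d[k]>5: out.append((r,z,*pts[k],s[k],ang))
    return out
def fit(img,pos,yaw,rng,p0=(.61,74.,0.),it=4):
    p=np.array(p0); A=np.linspace(0,2*np.pi,1441)
    for _ in range(it):
        E=edges(img,pos,yaw,p,rng)
        def cost(p,full=False):
            R,o=strainer_pose(pos,yaw,p[0],p[1],p[2]); r=[]
            cs={(rr,z):proj('side',np.c_[rr*np.cos(A),rr*np.sin(A),0*A+z]@R.T+o).astype(np.float32).reshape(-1,1,2) for rr,z,_ in rng}
            for e in E: r.append(cv2.pointPolygonTest(cs[(e[0],e[1])],(float(e[2]),float(e[3])),True))
            r=np.array(r); 
            return r if full else np.sum(np.sqrt(1+(r/.3)**2)-1)+((p[1]-74)/4)**2+(p[2]/4)**2
        m=minimize(cost,p,method='Nelder-Mead',options=dict(initial_simplex=[p,p+[.05,0,0],p+[0,3,0],p+[0,0,3]],maxiter=200)); p=m.x
    r=cost(p,True); print('tilt',np.degrees(p[0]).round(2),'a',p[1].round(1),'dx',p[2].round(1),'n',len(E),'rms',r.std().round(2),'cost',round(m.fun,2)); return p,E
E
python3 - <<'E'
from fit2 import *
for rng in ([(38,0,(-130,60))],[(38,0,(-130,60)),(46,45,(0,50))],[(38,0,(-120,30))]):
    for p0 in ((.55,74,0),(.61,74,0),(.66,74,0)): p,E=fit('pics/s12.png',[470.3,250.9,407.7],-2.967,rng,p0)
im=cv2.resize(cv2.imread('pics/s12.png')[85:135,210:270],None,fx=12,fy=12,interpolation=cv2.INTER_CUBIC)
for e in E: cv2.circle(im,(int((e[2]+.5-210)*12),int((e[3]+.5-85)*12)),3,(0,255,0),-1)
cv2.imwrite('pics/s12f.png',im)
E
```

```text
tilt 33.01 a 71.8 dx 1.8 n 48 rms 0.24 cost 12.89
tilt 32.97 a 71.8 dx 1.8 n 48 rms 0.25 cost 13.17
tilt 32.75 a 71.8 dx 2.0 n 47 rms 0.23 cost 11.6
tilt 29.36 a 71.7 dx 5.3 n 65 rms 0.33 cost 27.73Traceback (most recent call last):
  File "<stdin>", line 3, in <module>
  File "fit2.py", line 28, in fit
    m=minimize(cost,p,method='Nelder-Mead',options=dict(initial_simplex=[p,p+[.05,0,0],p+[0,3,0],p+[0,0,3]],maxiter=200)); p=m.x
    res = _minimize_neldermead(fun, x0, args, callback, bounds=bounds,
                               **options)
    fxr = func(xr)
    fx = function(np.copy(x), *(wrapper_args + args))
  File "fit2.py", line 24, in cost
    cs={(rr,z):proj('side',np.c_[rr*np.cos(A),rr*np.sin(A),0*A+z]@R.T+o).astype(np.float32).reshape(-1,1,2) for rr,z,_ in rng}
               ~~~~^^^^^^^^^^^^^^^^^^^^^^^^^^^^^^^^^^^^^^^^^^^^^^^^^^^^^
  File "h.py", line 9, in proj
    K,R,t=cam(n); q=(K@(R@np.atleast_2d(P).T+t[:,None])); return (q[:2]/q[2]).T
          ~~~^^^
  File "h.py", line 5, in cam
    p=viewer.camera_params(n); f=210/np.tan(np.radians(p['fov_y']/2))
ValueError: time passes only in moves, steps and waits
```

```bash
python3 - <<'E'
import re
s=open('h.py').read()
s=s.replace("def cam(n):\n    p=viewer.camera_params(n);","import pickle,os\nif not os.path.exists('cp.pkl'): pickle.dump({n:viewer.camera_params(n) for n in('top','side')},open('cp.pkl','wb'))\n_CP=pickle.load(open('cp.pkl','rb'))\ndef cam(n):\n    p=_CP[n];")
open('h.py','w').write(s)
E
python3 - <<'E'
from fit2 import *
rng=[(38,0,(-130,20))]
for p0 in ((.55,74,0),(.61,74,0),(.66,74,0)): p,E=fit('pics/s12.png',[470.3,250.9,407.7],-2.967,rng,p0)
im=cv2.resize(cv2.imread('pics/s12.png')[85:135,210:270],None,fx=12,fy=12,interpolation=cv2.INTER_CUBIC)
for e in E: cv2.circle(im,(int((e[2]+.5-210)*12),int((e[3]+.5-85)*12)),3,(0,255,0),-1)
R,o=strainer_pose([470.3,250.9,407.7],-2.967,*p)
for (a,b),c in ssegs(R,o,(0,0,255)):
    q=(proj('side',np.array([a,b]))+.5-[210,85])*12; cv2.line(im,tuple(int(x) for x in q[0]),tuple(int(x) for x in q[1]),c,1,cv2.LINE_AA)
cv2.imwrite('pics/s12f.png',im)
E
```

```text
tilt 34.69 a 72.2 dx 1.2 n 32 rms 0.18 cost 5.27
tilt 34.66 a 72.2 dx 1.3 n 32 rms 0.19 cost 5.56
tilt 34.75 a 72.2 dx 1.2 n 32 rms 0.19 cost 5.37
```

View pics/s12f.png

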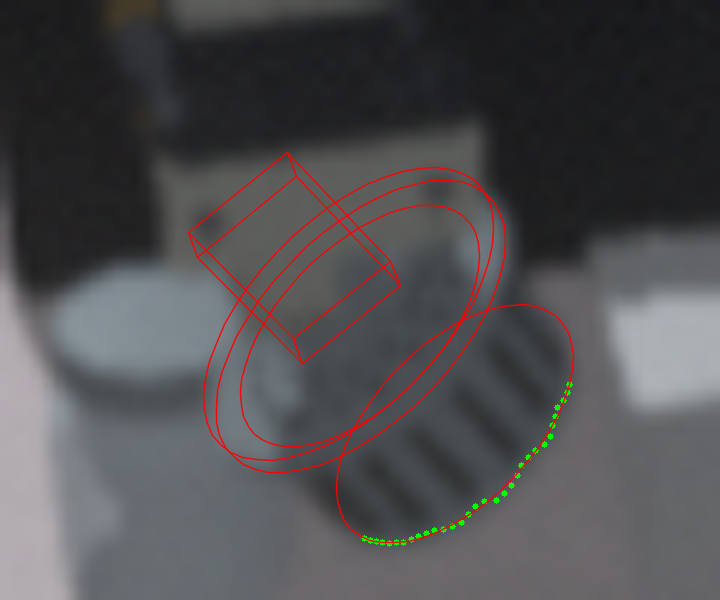

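```bash
python3 -c "
from h import *
L=np.array([578.6,271.5,90]);zl=np.array([-np.sin(np.radians(35))*np.cos(.175),-np.sin(np.radians(35))*np.sin(.175),np.cos(np.radians(35))])
for a,dx in((74,0),(73,.6)):
  R,o=strainer_pose([0,0,0],.175+np.pi,np.radians(35),a,dx)
  go(L+120*zl-o,3.317-2*np.pi)
"
```

```text
t 20.25 pos [470.4 250.7 407.6] rot [-3.1414 -0.     -2.9675] F [-0.5 -0.7 -2.4] M [ 0.1  -0.09  0.01] grip 11.8 q [ 0.35  0.35  1.5  -0.    1.29 -1.4 ]
tool offset mm [ 1.1  1.7 -0.3] twist deg -0.07
t 20.25 pos [470.4 250.7 407.6] rot [-3.1414 -0.     -2.9675] F [-0.5 -0.7 -2.4] M [ 0.1  -0.09  0.01] grip 11.8 q [ 0.35  0.35  1.5  -0.    1.29 -1.4 ]
tool offset mm [1.  1.7 0.9] twist deg -0.07
```

Call:
play_rows --commands '[{"offset":[0.001,0.0017,0.0003],"twist":0},{"offset":[0,0,0],"twist":0},{"offset":[0,0,0],"twist":0},{"offset":[0,0,0],"twist":0},{"offset":[0,0,0],"twist":0}]'

```text
time: 20.75
tool_pos: [468.5, 253.0, 407.4]
tcp_rot: [-3.142, -0.0, -2.965]
contact_force: [-0.0, 0.7, -1.9]
grip_width: 12.0
```

```bash
python3 - <<'E'
from fit2 import *
L=np.array([578.6,271.5,90]);zl=np.array([-np.sin(np.radians(35))*np.cos(.175),-np.sin(np.radians(35))*np.sin(.175),np.cos(np.radians(35))])
cv2.imwrite('pics/s13.png',viewer.capture('side')[:,:,::-1]);cv2.imwrite('pics/t13.png',viewer.capture('top')[:,:,::-1])
o=status.get_obs();pos,yaw=o['tool_pos'],o['tcp_rot'][2]
print(pos,yaw,o['dq'].round(4),o['grip_width'],o['time'])
p,E=fit('pics/s13.png',pos,yaw,[(38,0,(-130,20))])
for q in(p,(np.radians(35),74,0)):
    R,oo=strainer_pose(pos,yaw,*q); d=oo-L; print('dist',(d@zl).round(1),'lat',np.linalg.norm(d-(d@zl)*zl).round(1),'angle',np.degrees(np.arccos(R[:,2]@zl)).round(2))
crop('pics/t13.png','pics/t13c.png',130,160,310,260,4.4)
E
```

```text
[468.51590343 253.03180745 407.39134579] -2.96536193861451 [ 0.0007 -0.0005  0.0002  0.0022 -0.0005 -0.0012] 12.074480819343517 20.85
tilt 33.85 a 72.5 dx 1.5 n 32 rms 0.21 cost 6.81
dist 121.3 lat 1.2 angle 1.15
dist 119.8 lat 1.2 angle 0.04
```

View pics/s13.png

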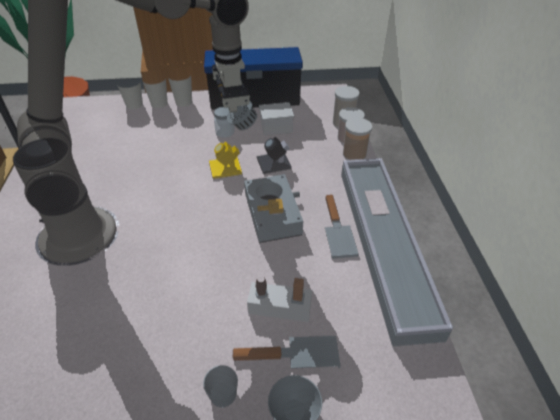

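View pics/t13.png

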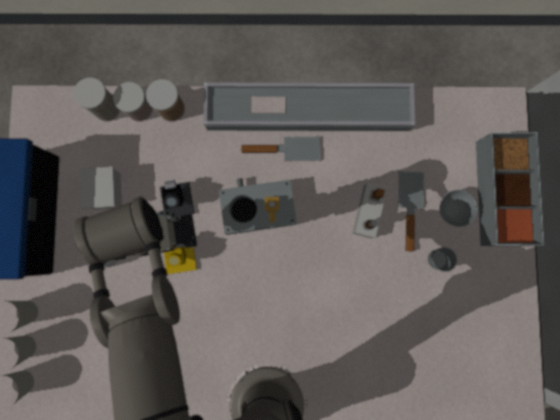

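```bash
python3 - <<'E'
from h import *
crop('pics/t13.png','pics/z1.png',215,170,300,240,7)
E
```

```text
(no output)
```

View pics/z1.png

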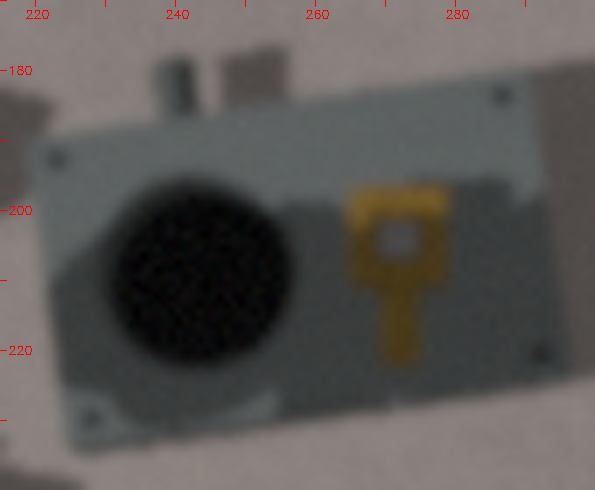

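The well is empty, at about (243, 209), and the lock bar still points along the drain's −x, at about (272, 216), so it stands at its stop. I am handing in.

```bash
python3 -c "
from plant import ticket
print(ticket.close_job())"
```

```text
the job is handed in; nothing more can be done
None
```

The job is done and handed in at 20.85 s. The arm is holding the strainer still in front of the black inspection camera; I left the yellow look-alike alone.

- **Key and lock:** I took the key from its hole and turned the lock counter-clockwise until the turning moment rose from about 0.04 to 0.37 N m. The pictures match a lock angle of 1.45 rad, its stop. The key then went back upright into the same hole.
- **Strainer tilt:** The moves cannot tilt the tool. I gripped the strainer by its tab, lifted it part-way and pushed its basket against the well's rim, with about 7 N at most, so that it pivoted in the grip. Then I carried it to the lens.
- **Distance and aim:** My last checks put the underside 120–121 mm from the glass and about 1 mm off the line of sight.
- **Facing the lens:** The last picture fit gave a tilt of 33.9°, about 1° off square. The estimates did not fully agree: hand-read outline points gave 36–37°, and looser automatic fits gave 29–33°, the lowest from picking up a wrong edge. I judged it to be 35° within about 2°.
- **Other things:** The arm was at rest. In the last pictures the key, the pick and the bystanders I could see looked undisturbed. The jar and tub stood partly hidden behind the arm.

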